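# Make up the inlet joint of a countertop water filter: finger-tight plus one flat

## Task

Make up the compression joint on the inlet of the countertop water filter: with the fingers run the brass nut down clockwise until it is finger-tight, then put the red-handled wrench on it and tighten it one flat more (a sixth of a turn) and no further, because too much crushes the ferrule. Do not force or pry the wrench against the fitting; afterwards lay it back down flat on the worktop, clear of the filter, and leave the other things where they are.

Things in the scene. Friction and masses are not known exactly. Their poses are not given: they have to be found in the camera images.
- filter_unit: countertop water filter, fixed: flat white box 172 x 240 mm (x, y), deck 50 mm high, two low round cartridge caps at its back (up to 68 mm high); origin under its centre, z up; the inlet's upright axis stands at x = -45 mm, y = 0 in its frame
- nut: the brass hexagon nut on the filter's inlet; same origin and axes as its point nut_center. 36 mm across flats, 20 mm tall, a red paint line on its top runs down the middle of one flat
- nut_center (a point): middle of the nut, 84 mm above the worktop (nut from 74 to 94 mm). z up; x square through the flat with the red line: flats face x and every 60 deg round. A 22 mm copper tail stands through it up to 116 mm; 11 mm below it is a hexagon on the deck. Clockwise from above tightens. It starts 1.2 to 2.5 rad short of the ferrule, spinning there with 0.02 N m
- ferrule_nip (a joint): rad the nut has squeezed the ferrule springily: 0 while the nut spins freely, then up to 0.10, rising 3 N m per rad, so about 0.3 N m at the end; clockwise from above is positive. Finger-tight is from 0.04 (0.12 N m, felt at the wrist) on. It springs back when the nut is let go, which does no harm
- ferrule_bite (a joint): rad the nut has been turned clockwise past finger-tight, once the nip is used up: slides at about 0.5 N m and stays where it is left, even when the nut is turned back. One flat is 1.05. It starts at 0, and the fingers are strong enough to move it too, which they must not
- wrench: 36 mm open-ended wrench, 0.24 kg, lying flat, 180 mm long: steel head 9 mm thick and 66 mm wide, red plastic handle 16 mm wide and 12 mm thick; origin under the grip point (balance point 13 mm ahead of it), z up, x along it to the jaw
- wrench_jaw (a point): where the nut's middle lies in the jaw: 105 mm ahead (+x) of the grip point, 6 mm above the underside. The prongs run parallel to x, 37.5 mm apart (1.5 mm play on the nut), their round tips 17 mm ahead; the mouth's floor is 21 mm behind, so a nut fully home touches it with a corner, two of its flats along the prongs
- wrench_grip (a point): grip point in the middle of the handle's thickness, 6 mm above its underside; the handle runs from 40 mm ahead to 58 mm behind it
- mug_green: green mug, 81 x 120 x 94 mm, origin under its centre; a bystander, leave it alone
- egg_timer: red and white kitchen timer, 59 mm round, 44 mm tall, origin under its centre; a bystander, leave it alone
- espresso_cup: small dark cup, 60 x 84 x 53 mm, origin under its centre; a bystander, leave it alone
- lemon: lemon, 83 x 58 x 58 mm, origin under its centre; a bystander, leave it alone
- salt_shaker: glass salt shaker, 44 mm round, 90 mm tall, origin under its centre; a bystander, leave it alone
- coffee_packet: blue packet, 37 x 64 x 94 mm, origin under its centre; a bystander, leave it alone

How it is judged:
By the outcome, as a careful person would: the job done as asked, in the order asked, and still so for the second after the job is handed in, with the robot touching nothing.
It also fails if it takes over 72 s, if anything falls off the work surface, if the arm or the gripper's body presses on something with over 40 N, if the wrist force passes 120 N, or if a joint passes its speed limit or range.

## Robot

A 6-joint arm with a two-finger parallel gripper is mounted at the origin on a cart in front of the work surface, level with it; the furniture and walls round the work are solid. World frame = base frame: x ahead of the robot, y to its left, z up, the work surface at z = 0. Lengths are in mm, angles in rad, forces in N, time in s.
With the tool pointing down it reaches from about 300 to 775 mm from the base axis. Payload 14.6 kg.
Tool frame: the origin (TCP) lies at the very end of the fingers, on their centre line; the grasp point (between the pads) lies 19 mm behind it (arm.tcp_to_grasp is the distance from the TCP to the grasp point, in mm); z points along the fingers, y is the line along which they close (so a half turn about z gives the same grasp; the last joint's range is limited). The gripper opens to 94 mm and grips with 3 to 60 N. Pads are 16 mm wide; open, the fingers measure 119 mm over their backs; the gripper's body (75 mm by 177 mm) begins 78 mm behind the grasp point.
Start: joints at [1.252, 0.3, 1.521, -0, 1.321, -0.067], TCP at [137.029, 532.646, 205.446] pointing down, gripper open.
Joint ranges: [-3.03, 3.03], [-0.79, 2.21], [0.23, 2.52], [-1.04, 4.18], [0, 3.07], [-2.55, 2.55]. Speed limits (rad/s): [2.22, 2.22, 2.57, 3.14, 3.14, 3.14].

## Interface

Orientations are given as a unit quaternion [w, x, y, z].
In Python, from rig import arm gives the robot as it stands.
- The arm moves only by the tool step_arm, never from a script. Its argument "commands" is a list of rows, each an object of numbers: "rx", "ry", "rz": the turn, a rotation vector about the world's x, y, z each as a share of 180 degrees, from -1 to 1; "dx", "dy", "dz": the shift along the world's x, y, z each as a share of 250 mm, from -1 to 1; "jaw": the opening, from 0 (shut) to 1 (fully open). In form: [{"rx": .., "ry": .., "rz": .., "dx": .., "dy": .., "dz": .., "jaw": ..}, ...]. A call has 1 to 10 rows; each row is the pose to reach, as a shift and turn from the pose commanded when the call began, turning the shorter way round; what a row does not reach only later rows make up. A row lasts 1/8 s, in which the tool goes at most 62.5 mm and 10.7 degrees, less where a joint would pass 70% of its speed; a pose out of reach is approached as far as the arm can. A call with a number of a shift or a turn outside -1 to 1 is refused whole. A call with a gripper value outside its range is refused whole. The fingers move at their own pace and stop on an object; "newtons" is the grip in N (left out, the last holds). Time passes only in rows, so rows that repeat a pose let the fingers close. It gives the time, the measured TCP pose, the force, the opening and the grip force at its end, in the units of the state.
- arm.sense(): the state, without advancing time (a new reading comes with each control period).
- arm.capture(name): name is "side" or "top" or "wrist"; returns a dict with "pixels" (400x640x3 uint8, red, green, blue), "range_z" (400x640 float32, mm along the optical axis (not along the pixel's ray), 0 where there is no reading), "camera_matrix" (3x3 intrinsics, pixels), "xyz" and "orientation" of the camera in the world; the wrist camera has in their place "T_tool_cam" (4x4, takes a point from camera to tool coordinates, whose origin is the TCP and whose axes are the flange's). Camera axes: x right, y up, looking along -z (the intrinsics and any distortion apply to the point x, -y, -z); pixel columns grow to the right and rows downward; lengths in mm; the calibration is good to about 2 mm. A picture is of the moment at which its call begins: read the wrist's pose just before it.
- arm.job_done(): hands the job in; it is judged then, once.
Trained networks look in the newest picture that a camera, given by its name, has taken for a name from the list of things; names that differ only in an ending like _2 or _b are one class to them, and where a whole thing is asked for, a point or a joint stands for the part that bears it (a point fixed in the world has none). Each returns a list of dicts, best first, with "conf" (0 to 1); they miss things now and then, are a little off and sometimes report something else, mostly with a low value. They report only what shows in the picture. A call takes as long as a camera call.
- arm.regions_of(label, camera): "pixels" (400x640 bool, what is visible of it) and "bbox" ([left, top, right, bottom] in pixels, round what is visible of it).
- arm.pinpoint(label, camera): "position" ([column, row] in pixels: a listed point, or the origin of a listed thing).
The state is a dict: "time_s": time; "qpos": joint angles; "dq": joint speeds; "joint_efforts": joint torques, N m; "position": TCP position; "tcp_rot": TCP orientation; "wrist_force": force on the tool from outside, world axes, zero at the start; "ft_torque": the same for the moment, N m; "gripper_width": opening from 0.0 (shut) to 1.0 (fully open); "gripper_force": force on a finger pad.
Only numpy, scipy, OpenCV 4.12 (cv2) and the standard library are available. Lean on these libraries where they do the work, as an engineer would, in place of code of your own. Each camera call takes 0.05 s, during which the arm holds its last target. There are 200 camera calls.

## Working session

There is one attempt and no reset: what is moved stays moved. The work goes in short steps, Python scripts to look and compute and a tool call to move; the robot and the scene stay as the last step left them, time stands still between calls to the robot, and variables do not carry over. Pictures are saved under pics/ and viewed, at most 10 in all, crops included, and the job is handed in when it is done.

Besides the shell and the picture viewer there is one more tool, called after ">>>" in YAML: its name, and indented under it one key for each argument. step_arm: Moves the arm, as the interface text tells. Its arguments: {"type":"object","properties":{"commands":{"type":"array"},"newtons":{"type":"number"}},"required":["commands"]}

```bash
mkdir -p pics; ls; cat > h.py <<'E'
import numpy as np, cv2
from scipy.spatial.transform import Rotation as R
from rig import arm
def q2R(q): return R.from_quat([q[1],q[2],q[3],q[0]]).as_matrix()
def cap(name):
    s=arm.sense(); c=arm.capture(name)
    if 'T_tool_cam' in c:
        T=np.eye(4);T[:3,:3]=q2R(s['tcp_rot']);T[:3,3]=s['position'];T=T@np.array(c['T_tool_cam'])
        c['Rw'],c['tw']=T[:3,:3],T[:3,3]
    else: c['Rw'],c['tw']=q2R(c['orientation']),np.array(c['xyz'])
    return c
def ray(c,p):
    K=np.array(c['camera_matrix']); d=np.linalg.inv(K)@[p[0],p[1],1]
    return c['Rw']@np.array([d[0],-d[1],-d[2]])
def atz(c,p,z):
    d=ray(c,p); return c['tw']+d*(z-c['tw'][2])/d[2]
def atdepth(c,p):
    z=c['range_z'][int(round(p[1])),int(round(p[0]))]; return c['tw']+ray(c,p)*z
def proj(c,P):
    v=c['Rw'].T@(np.array(P)-c['tw']); K=np.array(c['camera_matrix']); u=K@[v[0]/-v[2],-v[1]/-v[2],1]; return u[:2]
def tri(c1,p1,c2,p2):
    d1,d2=ray(c1,p1),ray(c2,p2); A=np.stack([d1,-d2],1); t=np.linalg.lstsq(A,c2['tw']-c1['tw'],rcond=None)[0]
    a,b=c1['tw']+d1*t[0],c2['tw']+d2*t[1]; return (a+b)/2,np.linalg.norm(a-b)
def cloud(c,m):
    ys,xs=np.nonzero(m&(c['range_z']>0)); K=np.array(c['camera_matrix']); d=np.linalg.inv(K)@np.stack([xs,ys,np.ones_like(xs)])
    d=np.stack([d[0],-d[1],-d[2]])*c['range_z'][ys,xs]; return (c['Rw']@d).T+c['tw']
def save(c,n): cv2.imwrite('pics/'+n,c['pixels'][:,:,::-1])
E
cat > a.py <<'E'
from h import *
np.set_printoptions(precision=1,suppress=True)
s=arm.sense(); print(s)
C={}
for n in ['top','side']:
    c=C[n]=cap(n); save(c,n+'0.png'); print(n,c['tw'])
    for l in ['filter_unit','nut','wrench','mug_green','egg_timer','espresso_cup','lemon','salt_shaker','coffee_packet']:
        r=arm.regions_of(l,n)
        if r:
            P=cloud(c,r[0]['pixels']); print(l,round(r[0]['conf'],2),r[0]['bbox'],np.percentile(P,[2,50,98],axis=0).ravel() if len(P) else '')
        else: print(l,'none')
    for l in ['nut_center','wrench_jaw','wrench_grip','wrench','filter_unit']:
        for r in arm.pinpoint(l,n)[:2]: print(l,round(r['conf'],2),np.array(r['position']), atdepth(c,r['position']))
E
python3 a.py
```

```text
pics
{'time_s': 0.0, 'qpos': array([ 1.3,  0.3,  1.5,  0. ,  1.3, -0.1]), 'dq': array([ 0., -0.,  0.,  0., -0., -0.]), 'joint_efforts': array([ -0. , -53.2, -35.3,   0.1,   0. ,  -0. ]), 'position': array([137. , 532.4, 204.9]), 'tcp_rot': array([-0. ,  0.1,  1. , -0. ]), 'wrist_force': array([-0.2, -0.3,  0.6]), 'ft_torque': array([ 0.1,  0. , -0. ]), 'gripper_force': 0.0, 'gripper_width': 0.9988380787709944}
top [ 306.1   24.8 1282. ]
filter_unit 0.88 [281.1, 163.5, 360.2, 227.0] [489.1 -94.4  41.2 573.6  19.4  50.1 662.7 131.6  92.7]
nut 0.17 [419.3, 153.7, 437.9, 181.1] [ 625.  -353.7   -0.3  648.9 -323.8   65.7  685.8 -309.7   94.4]
wrench 0.82 [240.1, 193.9, 263.3, 244.6] [432.2 193.6   0.3 530.2 244.2   9.5 588.  270.2  15.1]
mug_green 0.65 [398.0, 215.5, 431.5, 254.0] [ 386.5 -306.3    1.9  430.7 -281.7   33.7  482.2 -229.9   94.4]
egg_timer none
espresso_cup 0.65 [242.4, 189.4, 264.3, 247.1] [432.  193.    0.4 531.5 243.4   9.6 589.9 268.1  15.1]
lemon 0.76 [203.4, 163.0, 224.6, 180.3] [627.5 325.2  28.6 650.9 350.9  49.4 680.8 383.4  58.9]
salt_shaker 0.63 [244.1, 162.5, 26
[... 1049 characters left out ...]
[411.5, 209.3, 438.7, 233.0] [ 590.1 -278.1    4.9  648.7 -250.1   35.4  668.4 -225.2   53.3]
lemon 0.6 [235.1, 127.4, 256.6, 147.1] [625.2 326.7  17.9 642.3 347.5  44.9 674.2 379.   58.3]
salt_shaker 0.79 [274.2, 132.1, 284.5, 161.5] [639.6 213.3   1.3 649.  224.2  48.9 669.3 243.4  88.8]
coffee_packet 0.63 [442.5, 211.8, 466.2, 241.0] [ 624.1 -350.5    3.1  635.5 -332.7   57.1  679.1 -309.1   92.9]
nut_center 0.44 [317.4 195.4] [526.4  12.   91.1]
wrench_jaw 0.86 [268.5 174.3] [583.7 218.3  -1.6]
wrench_grip 0.63 [236.5 191.8] [473.4 250.   12.2]
wrench 0.6 [235.2 192.7] [467.  249.2  15.4]
filter_unit 0.66 [326.4 204.9] [535.9  -9.8  54.3]
filter_unit 0.6 [266.5 172.7] [583.7 225.1   1.5]
```

```bash
python3 - <<'E'
import cv2
a=cv2.imread('pics/top0.png')[140:270,190:450]; cv2.imwrite('pics/top0c.png',cv2.resize(a,None,fx=3,fy=3,interpolation=cv2.INTER_CUBIC))
E
python3 - <<'E'
from h import *
T=np.array(arm.capture('wrist')['T_tool_cam']); print(T.round(2)); print(arm.capture('wrist')['camera_matrix'])
print(q2R(arm.sense()['tcp_rot']).round(3))
E
```

```text
[[ 0.0000e+00  9.7000e-01  2.4000e-01  6.9340e+01]
 [ 1.0000e+00 -0.0000e+00  0.0000e+00 -9.0000e-02]
 [ 0.0000e+00  2.4000e-01 -9.7000e-01 -1.7969e+02]
 [ 0.0000e+00  0.0000e+00  0.0000e+00  1.0000e+00]]
[[306.87649462   0.         318.61967921]
 [  0.         306.87649462 196.91822422]
 [  0.           0.           1.        ]]
[[-0.968  0.249 -0.   ]
 [ 0.249  0.968 -0.   ]
 [-0.    -0.    -1.   ]]
```

View pics/top0c.png

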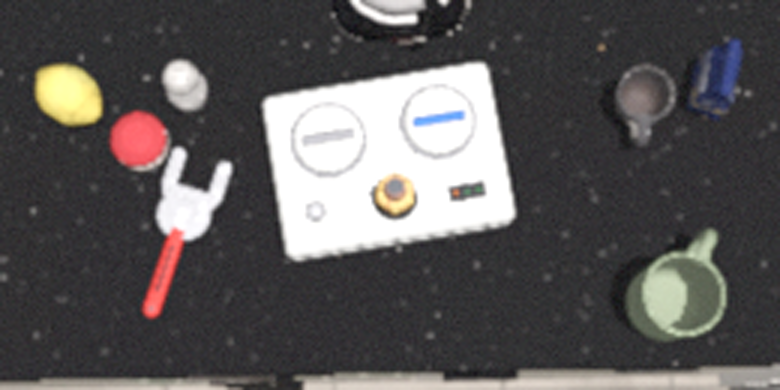

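>>> step_arm:
  commands:
    - {"dx": 0.25, "dy": -0.2, "jaw": 1}
    - {"dx": 0.5, "dy": -0.4, "jaw": 1}
    - {"dx": 0.75, "dy": -0.6, "jaw": 1}
    - {"dx": 1, "dy": -0.8, "jaw": 1}
    - {"dx": 1, "dy": -1, "jaw": 1}
    - {"dx": 1, "dy": -1, "jaw": 1}

```text
validation failed for argument at $.co...
```

>>> step_arm:
  commands:
    - {"dx": 0.2, "dy": -0.15, "dz": 0.1, "jaw": 1}
    - {"dx": 0.4, "dy": -0.2, "dz": 0.2, "jaw": 1}
    - {"dx": 0.4, "dy": -0.2, "dz": 0.2, "jaw": 1}
    - {"dx": 0.4, "dy": -0.2, "dz": 0.2, "jaw": 1}

```text
validation failed for argument at $.co...
```

```bash
cat > w.py <<'E'
from h import *
import sys,pickle
np.set_printoptions(precision=1,suppress=True)
n=sys.argv[1]; s=arm.sense(); print(round(s['time_s'],2),s['position'],s['qpos'].round(2))
c=cap('wrist'); save(c,n+'.png'); D={}
for l in sys.argv[2:]:
    for r in arm.pinpoint(l,'wrist')[:2]:
        p=r['position']; D.setdefault(l,p); print(l,round(r['conf'],2),np.array(p),atdepth(c,p) if 0<=p[1]<399 and 0<=p[0]<639 else '')
pickle.dump((c,D),open(n+'.pkl','wb'))
E
python3 w.py w1 wrench_jaw wrench_grip wrench
```

```text
1.6 [137.  532.6 205.4] [ 1.2  0.3  1.5 -0.   1.3 -0.1]
```

>>> step_arm:
  commands:
    - {"rx": 0, "ry": 0, "rz": 0, "dx": 1, "dy": -0.8, "dz": 0, "jaw": 1}
    - {"rx": 0, "ry": 0, "rz": 0, "dx": 1, "dy": -0.8, "dz": 0, "jaw": 1}
    - {"rx": 0, "ry": 0, "rz": 0, "dx": 1, "dy": -0.8, "dz": 0, "jaw": 1}
    - {"rx": 0, "ry": 0, "rz": 0, "dx": 1, "dy": -0.8, "dz": 0, "jaw": 1}
    - {"rx": 0, "ry": 0, "rz": 0, "dx": 1, "dy": -1, "dz": 0, "jaw": 1}
    - {"rx": 0, "ry": 0, "rz": 0, "dx": 1, "dy": -1, "dz": 0, "jaw": 1}

```text
time_s: 2.55
position: [388.1, 280.6, 205.5]
tcp_rot: [0.0, 0.126, 0.992, 0.0]
wrist_force: [-0.4, -0.2, 0.3]
gripper_width: 1.0
gripper_force: 0.0
```

>>> step_arm:
  commands:
    - {"rx": 0, "ry": 0, "rz": 0, "dx": 0.4, "dy": -0.2, "dz": 0.1, "jaw": 1}
    - {"rx": 0, "ry": 0, "rz": 0, "dx": 0.4, "dy": -0.2, "dz": 0.1, "jaw": 1}
    - {"rx": 0, "ry": 0, "rz": 0, "dx": 0.4, "dy": -0.2, "dz": 0.1, "jaw": 1}
    - {"rx": 0, "ry": 0, "rz": 0, "dx": 0.4, "dy": -0.2, "dz": 0.1, "jaw": 1}

```text
time_s: 3.05
position: [486.5, 232.8, 230.0]
tcp_rot: [-0.0, 0.126, 0.992, -0.0]
wrist_force: [-0.4, 0.6, -0.0]
gripper_width: 0.998
gripper_force: 0.0
```

```bash
python3 w.py w1 wrench_jaw wrench_grip wrench
```

```text
3.05 [486.5 232.8 230. ] [ 0.4  0.3  1.5  0.   1.4 -0.9]
wrench_jaw 0.72 [328.7 240.2] [583.  222.6  -0.3]
wrench_grip 0.8 [331.4 166. ] [478.8 251.7  12.2]
wrench 0.65 [335.9 161.3] [474.1 258.8  13.6]
```

>>> step_arm:
  commands:
    - {"rx": 0, "ry": 0, "rz": 0, "dx": 0.16, "dy": -0.8, "dz": 0, "jaw": 1}
    - {"rx": 0, "ry": 0, "rz": 0, "dx": 0.16, "dy": -0.8, "dz": 0, "jaw": 1}
    - {"rx": 0, "ry": 0, "rz": 0, "dx": 0.16, "dy": -0.8, "dz": 0, "jaw": 1}
    - {"rx": 0, "ry": 0, "rz": 0, "dx": 0.16, "dy": -0.8, "dz": 0, "jaw": 1}
    - {"rx": 0, "ry": 0, "rz": 0, "dx": 0.16, "dy": -0.8, "dz": 0, "jaw": 1}

```text
time_s: 3.88
position: [526.9, 32.7, 230.5]
tcp_rot: [-0.0, 0.126, 0.992, 0.0]
wrist_force: [0.2, 0.1, -1.0]
gripper_width: 0.998
gripper_force: 0.0
```

```bash
python3 w.py w2 nut_center nut filter_unit
```

```text
3.88 [526.9  32.7 230.5] [-0.   0.2  1.6  0.   1.4 -1.3]
nut_center 0.84 [304.7 200. ] [530.1  17.5 116.2]
nut 0.96 [302.7 196.5] [526.3  16.5 115.6]
filter_unit 0.64 [318.5 210.6] [563.1  23.1  49.8]
```

>>> step_arm:
  commands:
    - {"rx": 0, "ry": 0, "rz": 0, "dx": 0, "dy": -0.24, "dz": -0.1, "jaw": 1}
    - {"rx": 0, "ry": 0, "rz": 0, "dx": 0, "dy": -0.24, "dz": -0.1, "jaw": 1}
    - {"rx": 0, "ry": 0, "rz": 0, "dx": 0, "dy": -0.24, "dz": -0.1, "jaw": 1}

```text
time_s: 4.45
position: [527.1, -26.5, 205.7]
tcp_rot: [0.0, 0.125, 0.992, 0.0]
wrist_force: [-0.5, 0.8, 1.0]
gripper_width: 0.998
gripper_force: 0.0
```

```bash
python3 w.py w3 nut_center nut filter_unit; python3 - <<'E'
from h import *; import pickle
(a,A),(b,B)=[pickle.load(open(f'w{i}.pkl','rb')) for i in (2,3)]
for l in A:
  if l in B: print(l,tri(a,A[l],b,B[l]))
# yaw of top face view crop
out=[]
for c in (a,b):
  u=proj(c,[528,12,94]).astype(int); x=max(0,u[0]-60);y=max(0,u[1]-60); print(u)
  out.append(cv2.resize(c['pixels'][y:y+120,x:x+120,::-1],(400,400),interpolation=cv2.INTER_CUBIC))
  print(x,y)
cv2.imwrite('pics/nut1.png',np.hstack(out))
E
```

```text
4.45 [527.1 -26.5 205.7] [-0.1  0.2  1.6  0.   1.3 -1.4]
nut_center 0.62 [359.1 191.2] [528.7  10.6 116.1]
nut 0.71 [356.6 190.3] [527.1   8.5 116.9]
nut 0.35 [523.1 169.8] [582.7 226.3   0. ]
filter_unit 0.97 [362.6 206.1] [542.7  10.6 117.2]
filter_unit 0.58 [536.2 224.8] [648.3 220.8  24.4]
nut_center (array([538.79974811,  13.36923214,  78.05724729]), np.float64(0.8355076377007943))
nut (array([536.86026557,  11.53737747,  73.56642901]), np.float64(2.0973097875629843))
filter_unit (array([577.95216472,  19.30418426,   0.68490332]), np.float64(1.4084434576329756))
[300 194]
240 134
[357 185]
297 125
```

View pics/nut1.png

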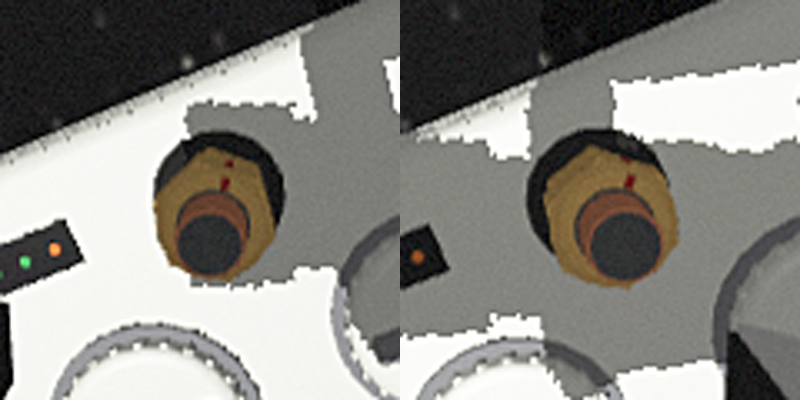

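```bash
cat > nut.py <<'E'
from h import *; import pickle,sys
np.set_printoptions(precision=2,suppress=True)
def nut(c,g=(533,13)):
    H,W=c['range_z'].shape; P=cloud(c,np.ones((H,W),bool)); px=c['pixels'].astype(int)
    pix=np.stack(np.nonzero(c['range_z']>0),1); rgb=px[pix[:,0],pix[:,1]]
    near=np.hypot(P[:,0]-g[0],P[:,1]-g[1])<32
    t=P[near&(P[:,2]>111)]; (tx,ty),tr=cv2.minEnclosingCircle(t[:,:2].astype(np.float32)); print('tail',tx,ty,tr,np.median(t[:,2]),t[:,:2].mean(0))
    n=near&(P[:,2]>88)&(P[:,2]<100); q=P[n]; print('nut top z',np.median(q[:,2]),len(q))
    red=n&(rgb[:,0]>1.0*90)&(rgb[:,1]<0.45*rgb[:,0]) 
    r=P[red]; rp=pix[red]
    r=np.array([atz(c,(u,v),94) for v,u in rp])
    if len(r): print('red n',len(r),r.mean(0),'ang',np.arctan2(r[:,1].mean()-ty,r[:,0].mean()-tx))
    # hexagon phi fit on mask of brass (n) : maximise fit of support widths
    hull=np.array([atz(c,(u,v),94)[:2] for v,u in pix[n]])
    best=None
    from scipy.optimize import minimize
    def cost(p):
        a=p[2]+np.arange(6)*np.pi/3; d=np.stack([np.cos(a),np.sin(a)],1)
        s=((hull-p[:2])@d.T); out=np.percentile(s,99,axis=0)-18  # 6 support distances
        return (out**2).sum()
    for ph in np.arange(0,1.05,.1):
        m=minimize(cost,[tx,ty,ph],method='Nelder-Mead')
        if best is None or m.fun<best.fun: best=m
    print('hex',best.x,best.fun)
if __name__=='__main__':
    for f in sys.argv[1:]: print(f); nut(pickle.load(open(f+'.pkl','rb'))[0])
E
python3 nut.py w2 w3
```

```text
w2
tail 519.661376953125 9.04829216003418 27.352020263671875 279.46283138975934 [522.39  -6.  ]
nut top z 93.87186084365788 568
red n 1 [525.49  20.27  94.  ] ang 1.0917552007945373
hex [535.16  14.02   0.57] 0.0064514548540510605
w3
tail 521.0921630859375 16.009145736694336 28.795425415039062 326.56039286047746 [518.58  20.24]
nut top z 93.88744253518308 666
red n 6 [524.13  20.47  94.  ] ang 0.9735802064039273
hex [535.    13.29   0.41] 0.040488536947010184
```

```bash
sed -i 's/(P\[:,2\]>111)/(P[:,2]>112)\&(P[:,2]<120)/; s/(rgb\[:,0\]>1.0\*90)&(rgb\[:,1\]<0.45\*rgb\[:,0\])/(rgb[:,0]>85)\&(rgb[:,1]<0.5*rgb[:,0])\&(np.hypot(P[:,0]-g[0],P[:,1]-g[1])>12.5)/' nut.py; python3 nut.py w2 w3
```

```text
w2
tail 535.6997680664062 13.683897972106934 10.755911827087402 116.51166796116146 [535.27  13.91]
nut top z 93.87186084365788 568
hex [535.16  14.02   0.57] 0.0064514652693775775
w3
tail 535.8150024414062 13.577609062194824 10.893867492675781 116.44503571680428 [535.18  13.37]
nut top z 93.88744253518308 666
red n 3 [523.21  21.49  94.  ] ang 2.581011945953277
hex [535.    13.29   0.41] 0.04048853904316601
```

>>> step_arm:
  commands:
    - {"rx": 0, "ry": 0, "rz": 0.068, "dx": 0.034, "dy": 0.16, "dz": 0, "jaw": 1}
    - {"rx": 0, "ry": 0, "rz": 0.068, "dx": 0.034, "dy": 0.16, "dz": -0.15, "jaw": 1}
    - {"rx": 0, "ry": 0, "rz": 0.068, "dx": 0.034, "dy": 0.16, "dz": -0.3, "jaw": 1}
    - {"rx": 0, "ry": 0, "rz": 0.068, "dx": 0.034, "dy": 0.16, "dz": -0.42, "jaw": 1}
    - {"rx": 0, "ry": 0, "rz": 0.068, "dx": 0.034, "dy": 0.16, "dz": -0.51, "jaw": 1}
    - {"rx": 0, "ry": 0, "rz": 0.068, "dx": 0.034, "dy": 0.16, "dz": -0.51, "jaw": 1}

```text
time_s: 5.4
position: [534.9, 13.3, 77.0]
tcp_rot: [-0.001, 0.019, 1.0, 0.0]
wrist_force: [0.4, -0.4, -0.2]
gripper_width: 1.0
gripper_force: 0.0
```

```bash
python3 - <<'E'
from h import *
s=arm.sense(); print({k:np.round(s[k],3) for k in ('time_s','position','tcp_rot','wrist_force','ft_torque')})
E
```

```text
{'time_s': np.float64(5.4), 'position': array([534.878,  13.27 ,  76.982]), 'tcp_rot': array([-0.001,  0.019,  1.   ,  0.   ]), 'wrist_force': array([ 0.39 , -0.388, -0.154]), 'ft_torque': array([0.012, 0.017, 0.029])}
```

>>> step_arm:
  commands:
    - {"rx": 0, "ry": 0, "rz": 0, "dx": 0, "dy": 0, "dz": 0, "jaw": 0.45}
    - {"rx": 0, "ry": 0, "rz": 0, "dx": 0, "dy": 0, "dz": 0, "jaw": 0.3}
    - {"rx": 0, "ry": 0, "rz": 0, "dx": 0, "dy": 0, "dz": 0, "jaw": 0.3}
    - {"rx": 0, "ry": 0, "rz": 0, "dx": 0, "dy": 0, "dz": 0, "jaw": 0.3}
    - {"rx": 0, "ry": 0, "rz": 0, "dx": 0, "dy": 0, "dz": 0, "jaw": 0.3}
  newtons: 10

```text
time_s: 6.02
position: [535.5, 12.6, 78.0]
tcp_rot: [0.0, 0.019, 1.0, -0.0]
wrist_force: [-0.9, -0.4, 0.3]
gripper_width: 0.507
gripper_force: 0.0
```

```bash
cat > s.py <<'E'
from h import *
s=arm.sense(); print({k:np.round(s[k],3) for k in ('time_s','position','tcp_rot','wrist_force','ft_torque','gripper_force','gripper_width')})
r=q2R(s['tcp_rot']); print('yaw',np.arctan2(r[1,0],r[0,0]).round(4),'y-force',(s['wrist_force']@r).round(2),'torque tool',(s['ft_torque']@r).round(3))
E
python3 s.py
```

```text
{'time_s': np.float64(6.025), 'position': array([535.528,  12.622,  78.048]), 'tcp_rot': array([ 0.   ,  0.019,  1.   , -0.   ]), 'wrist_force': array([-0.853, -0.372,  0.255]), 'ft_torque': array([ 0.041,  0.063, -0.009]), 'gripper_force': np.float64(0.0), 'gripper_width': np.float64(0.507)}
yaw 3.1034 y-force [ 0.84 -0.4  -0.25] torque tool [-0.038  0.065  0.009]
```

>>> step_arm:
  commands:
    - {"rx": 0, "ry": 0, "rz": 0, "dx": 0, "dy": 0, "dz": 0, "jaw": 0.3}
    - {"rx": 0, "ry": 0, "rz": 0, "dx": 0, "dy": 0, "dz": 0, "jaw": 0.3}
    - {"rx": 0, "ry": 0, "rz": 0, "dx": 0, "dy": 0, "dz": 0, "jaw": 0.3}
    - {"rx": 0, "ry": 0, "rz": 0, "dx": 0, "dy": 0, "dz": 0, "jaw": 0.3}
  newtons: 15

```text
time_s: 6.52
position: [535.6, 13.7, 78.0]
tcp_rot: [0.0, 0.019, 1.0, 0.001]
wrist_force: [1.7, 7.7, 0.5]
gripper_width: 0.385
gripper_force: 15.0
```

```bash
python3 s.py
```

```text
{'time_s': np.float64(6.525), 'position': array([535.62 ,  13.662,  77.965]), 'tcp_rot': array([0.   , 0.019, 1.   , 0.001]), 'wrist_force': array([1.651, 7.697, 0.46 ]), 'ft_torque': array([ 1.556, -0.179, -0.027]), 'gripper_force': np.float64(14.96), 'gripper_width': np.float64(0.385)}
yaw 3.1036 y-force [-1.36  7.75 -0.45] torque tool [-1.562 -0.12   0.027]
```

>>> step_arm:
  commands:
    - {"rx": 0, "ry": 0, "rz": -0.05, "dx": 0, "dy": 0.004, "dz": 0, "jaw": 0.3}
    - {"rx": 0, "ry": 0, "rz": -0.1, "dx": 0, "dy": 0.004, "dz": 0, "jaw": 0.3}
    - {"rx": 0, "ry": 0, "rz": -0.15, "dx": 0, "dy": 0.004, "dz": 0, "jaw": 0.3}
    - {"rx": 0, "ry": 0, "rz": -0.2, "dx": 0, "dy": 0.004, "dz": 0, "jaw": 0.3}
    - {"rx": 0, "ry": 0, "rz": -0.25, "dx": 0, "dy": 0.004, "dz": 0, "jaw": 0.3}
    - {"rx": 0, "ry": 0, "rz": -0.3, "dx": 0, "dy": 0.004, "dz": 0, "jaw": 0.3}
    - {"rx": 0, "ry": 0, "rz": -0.3, "dx": 0, "dy": 0.004, "dz": 0, "jaw": 0.3}
    - {"rx": 0, "ry": 0, "rz": -0.3, "dx": 0, "dy": 0.004, "dz": 0, "jaw": 0.3}

```text
time_s: 7.52
position: [535.8, 14.0, 78.0]
tcp_rot: [0.0, 0.469, 0.883, 0.0]
wrist_force: [3.2, 4.5, -1.2]
gripper_width: 0.388
gripper_force: 14.9
```

```bash
python3 s.py
```

```text
{'time_s': np.float64(7.525), 'position': array([535.783,  14.033,  77.991]), 'tcp_rot': array([0.   , 0.469, 0.883, 0.   ]), 'wrist_force': array([ 3.247,  4.546, -1.17 ]), 'ft_torque': array([ 0.781, -0.523, -0.025]), 'gripper_force': np.float64(14.946), 'gripper_width': np.float64(0.388)}
yaw 2.1652 y-force [1.95 5.23 1.18] torque tool [-0.871  0.354  0.025]
```

>>> step_arm:
  commands:
    - {"rx": 0, "ry": 0, "rz": -0.03, "dx": 0.004, "dy": 0.003, "dz": 0, "jaw": 0.3}
    - {"rx": 0, "ry": 0, "rz": -0.06, "dx": 0.004, "dy": 0.003, "dz": 0, "jaw": 0.3}
    - {"rx": 0, "ry": 0, "rz": -0.06, "dx": 0.004, "dy": 0.003, "dz": 0, "jaw": 0.3}

```text
time_s: 7.9
position: [536.0, 14.2, 77.9]
tcp_rot: [-0.0, 0.55, 0.835, -0.001]
wrist_force: [-5.8, -0.8, 3.7]
gripper_width: 0.379
gripper_force: 14.9
```

```bash
python3 s.py
```

```text
{'time_s': np.float64(7.9), 'position': array([536.018,  14.19 ,  77.904]), 'tcp_rot': array([-0.   ,  0.55 ,  0.835, -0.001]), 'wrist_force': array([-5.776, -0.787,  3.734]), 'ft_torque': array([-0.196,  1.09 , -0.014]), 'gripper_force': np.float64(14.946), 'gripper_width': np.float64(0.379)}
yaw 1.9761 y-force [ 1.56 -5.62 -3.73] torque tool [1.079 0.25  0.014]
```

>>> step_arm:
  commands:
    - {"rx": 0, "ry": 0, "rz": -0.015, "dx": 0, "dy": 0, "dz": 0, "jaw": 0.3}
    - {"rx": 0, "ry": 0, "rz": -0.03, "dx": 0, "dy": 0, "dz": 0, "jaw": 0.3}
    - {"rx": 0, "ry": 0, "rz": -0.03, "dx": 0, "dy": 0, "dz": 0, "jaw": 0.3}

```text
time_s: 8.28
position: [536.0, 14.2, 77.9]
tcp_rot: [-0.0, 0.589, 0.808, -0.0]
wrist_force: [-4.7, -0.6, 3.7]
gripper_width: 0.381
gripper_force: 14.9
```

```bash
python3 s.py
```

```text
{'time_s': np.float64(8.275), 'position': array([536.046,  14.231,  77.91 ]), 'tcp_rot': array([-0.   ,  0.589,  0.808, -0.   ]), 'wrist_force': array([-4.732, -0.622,  3.665]), 'ft_torque': array([-0.202,  1.081, -0.014]), 'gripper_force': np.float64(14.947), 'gripper_width': np.float64(0.381)}
yaw 1.8825 y-force [ 0.86 -4.7  -3.66] torque tool [1.091 0.139 0.014]
```

>>> step_arm:
  commands:
    - {"rx": 0, "ry": 0, "rz": -0.015, "dx": -0.002, "dy": 0, "dz": 0, "jaw": 0.3}
    - {"rx": 0, "ry": 0, "rz": -0.03, "dx": -0.002, "dy": 0, "dz": 0, "jaw": 0.3}
    - {"rx": 0, "ry": 0, "rz": -0.03, "dx": -0.002, "dy": 0, "dz": 0, "jaw": 0.3}

```text
time_s: 8.65
position: [536.0, 14.3, 78.0]
tcp_rot: [0.0, 0.626, 0.78, -0.0]
wrist_force: [-1.5, -1.1, 1.3]
gripper_width: 0.386
gripper_force: 14.9
```

```bash
python3 s.py
```

```text
{'time_s': np.float64(8.65), 'position': array([536.022,  14.252,  77.961]), 'tcp_rot': array([ 0.   ,  0.626,  0.78 , -0.   ]), 'wrist_force': array([-1.524, -1.059,  1.297]), 'ft_torque': array([-0.185,  0.323,  0.036]), 'gripper_force': np.float64(14.945), 'gripper_width': np.float64(0.386)}
yaw 1.7878 y-force [-0.71 -1.72 -1.3 ] torque tool [ 0.356 -0.111 -0.036]
```

>>> step_arm:
  commands:
    - {"rx": 0, "ry": 0, "rz": -0.015, "dx": 0, "dy": 0, "dz": 0, "jaw": 0.3}
    - {"rx": 0, "ry": 0, "rz": -0.03, "dx": 0, "dy": 0, "dz": 0, "jaw": 0.3}
    - {"rx": 0, "ry": 0, "rz": -0.03, "dx": 0, "dy": 0, "dz": 0, "jaw": 0.3}

```text
time_s: 9.02
position: [536.1, 14.3, 78.0]
tcp_rot: [0.0, 0.663, 0.749, -0.0]
wrist_force: [-0.4, -1.3, 0.5]
gripper_width: 0.385
gripper_force: 14.9
```

```bash
python3 s.py
```

```text
{'time_s': np.float64(9.025), 'position': array([536.061,  14.267,  77.973]), 'tcp_rot': array([ 0.   ,  0.663,  0.749, -0.   ]), 'wrist_force': array([-0.407, -1.281,  0.496]), 'ft_torque': array([-0.303,  0.296, -0.022]), 'gripper_force': np.float64(14.945), 'gripper_width': np.float64(0.385)}
yaw 1.6929 y-force [-1.22 -0.56 -0.5 ] torque tool [ 0.33  -0.265  0.022]
```

>>> step_arm:
  commands:
    - {"rx": 0, "ry": 0, "rz": -0.015, "dx": 0, "dy": 0, "dz": 0, "jaw": 0.3}
    - {"rx": 0, "ry": 0, "rz": -0.03, "dx": 0, "dy": 0, "dz": 0, "jaw": 0.3}
    - {"rx": 0, "ry": 0, "rz": -0.03, "dx": 0, "dy": 0, "dz": 0, "jaw": 0.3}
  newtons: 9

```text
time_s: 9.4
position: [536.1, 14.3, 78.0]
tcp_rot: [0.0, 0.697, 0.717, -0.0]
wrist_force: [-0.6, -1.5, 1.0]
gripper_width: 0.388
gripper_force: 9.0
```

```bash
python3 s.py
```

```text
{'time_s': np.float64(9.4), 'position': array([536.061,  14.314,  77.951]), 'tcp_rot': array([ 0.   ,  0.697,  0.717, -0.   ]), 'wrist_force': array([-0.557, -1.471,  0.984]), 'ft_torque': array([-0.378,  0.299, -0.035]), 'gripper_force': np.float64(8.992), 'gripper_width': np.float64(0.388)}
yaw 1.5983 y-force [-1.46 -0.6  -0.98] torque tool [ 0.31  -0.37   0.035]
```

>>> step_arm:
  commands:
    - {"rx": 0, "ry": 0, "rz": -0.015, "dx": 0, "dy": 0, "dz": 0, "jaw": 0.3}
    - {"rx": 0, "ry": 0, "rz": -0.03, "dx": 0, "dy": 0, "dz": 0, "jaw": 0.3}
    - {"rx": 0, "ry": 0, "rz": -0.03, "dx": 0, "dy": 0, "dz": 0, "jaw": 0.3}

```text
time_s: 9.78
position: [536.1, 14.3, 78.0]
tcp_rot: [0.0, 0.73, 0.683, 0.0]
wrist_force: [-0.8, -0.9, 0.2]
gripper_width: 0.385
gripper_force: 9.0
```

```bash
python3 s.py
```

```text
{'time_s': np.float64(9.775), 'position': array([536.108,  14.295,  77.959]), 'tcp_rot': array([0.   , 0.73 , 0.683, 0.   ]), 'wrist_force': array([-0.769, -0.879,  0.202]), 'ft_torque': array([-0.445,  0.224,  0.001]), 'gripper_force': np.float64(8.991), 'gripper_width': np.float64(0.385)}
yaw 1.5038 y-force [-0.93 -0.71 -0.2 ] torque tool [ 0.194 -0.459 -0.001]
```

>>> step_arm:
  commands:
    - {"rx": 0, "ry": 0, "rz": -0.015, "dx": 0, "dy": 0, "dz": 0, "jaw": 0.3}
    - {"rx": 0, "ry": 0, "rz": -0.03, "dx": 0, "dy": 0, "dz": 0, "jaw": 0.3}
    - {"rx": 0, "ry": 0, "rz": -0.03, "dx": 0, "dy": 0, "dz": 0, "jaw": 0.3}

```text
time_s: 10.15
position: [536.1, 14.3, 78.0]
tcp_rot: [0.0, 0.762, 0.648, 0.0]
wrist_force: [0.8, -1.4, -0.2]
gripper_width: 0.387
gripper_force: 9.0
```

```bash
python3 s.py
```

```text
{'time_s': np.float64(10.15), 'position': array([536.143,  14.294,  77.969]), 'tcp_rot': array([0.   , 0.762, 0.648, 0.   ]), 'wrist_force': array([ 0.795, -1.438, -0.196]), 'ft_torque': array([-0.461,  0.121,  0.008]), 'gripper_force': np.float64(8.991), 'gripper_width': np.float64(0.387)}
yaw 1.4094 y-force [-1.29  1.02  0.2 ] torque tool [ 0.045 -0.475 -0.008]
```

>>> step_arm:
  commands:
    - {"rx": 0, "ry": 0, "rz": -0.015, "dx": 0, "dy": 0, "dz": 0, "jaw": 0.3}
    - {"rx": 0, "ry": 0, "rz": -0.03, "dx": 0, "dy": 0, "dz": 0, "jaw": 0.3}
    - {"rx": 0, "ry": 0, "rz": -0.03, "dx": 0, "dy": 0, "dz": 0, "jaw": 0.3}

```text
time_s: 10.52
position: [536.2, 14.3, 78.0]
tcp_rot: [0.0, 0.791, 0.611, 0.0]
wrist_force: [1.0, -1.5, 0.3]
gripper_width: 0.39
gripper_force: 9.0
```

```bash
python3 s.py
```

```text
{'time_s': np.float64(10.525), 'position': array([536.165,  14.309,  77.976]), 'tcp_rot': array([0.   , 0.791, 0.611, 0.   ]), 'wrist_force': array([ 1.031, -1.472,  0.339]), 'ft_torque': array([-0.55 , -0.07 , -0.012]), 'gripper_force': np.float64(8.988), 'gripper_width': np.float64(0.39)}
yaw 1.3151 y-force [-1.16  1.37 -0.34] torque tool [-0.207 -0.514  0.012]
```

>>> step_arm:
  commands:
    - {"rx": 0, "ry": 0, "rz": -0.015, "dx": 0, "dy": 0, "dz": 0, "jaw": 0.3}
    - {"rx": 0, "ry": 0, "rz": -0.03, "dx": 0, "dy": 0, "dz": 0, "jaw": 0.3}
    - {"rx": 0, "ry": 0, "rz": -0.03, "dx": 0, "dy": 0, "dz": 0, "jaw": 0.3}

```text
time_s: 10.9
position: [536.2, 14.3, 78.0]
tcp_rot: [0.0, 0.819, 0.573, 0.0]
wrist_force: [0.9, -2.7, -0.4]
gripper_width: 0.39
gripper_force: 9.0
```

```bash
python3 s.py
```

```text
{'time_s': np.float64(10.9), 'position': array([536.166,  14.319,  77.972]), 'tcp_rot': array([0.   , 0.819, 0.573, 0.   ]), 'wrist_force': array([ 0.852, -2.739, -0.404]), 'ft_torque': array([-0.609, -0.183, -0.052]), 'gripper_force': np.float64(8.986), 'gripper_width': np.float64(0.39)}
yaw 1.2208 y-force [-2.28  1.74  0.4 ] torque tool [-0.381 -0.509  0.052]
```

>>> step_arm:
  commands:
    - {"rx": 0, "ry": 0, "rz": -0.015, "dx": 0, "dy": 0, "dz": 0, "jaw": 0.3}
    - {"rx": 0, "ry": 0, "rz": -0.03, "dx": 0, "dy": 0, "dz": 0, "jaw": 0.3}
    - {"rx": 0, "ry": 0, "rz": -0.03, "dx": 0, "dy": 0, "dz": 0, "jaw": 0.3}

```text
time_s: 11.28
position: [536.2, 14.3, 78.0]
tcp_rot: [0.0, 0.846, 0.534, 0.0]
wrist_force: [2.2, -3.2, -0.1]
gripper_width: 0.391
gripper_force: 9.0
```

```bash
python3 s.py
```

```text
{'time_s': np.float64(11.275), 'position': array([536.202,  14.283,  77.996]), 'tcp_rot': array([0.   , 0.846, 0.534, 0.   ]), 'wrist_force': array([ 2.187, -3.206, -0.113]), 'ft_torque': array([-0.624, -0.274, -0.021]), 'gripper_force': np.float64(8.982), 'gripper_width': np.float64(0.391)}
yaw 1.1265 y-force [-1.95  3.35  0.11] torque tool [-0.516 -0.445  0.021]
```

>>> step_arm:
  commands:
    - {"rx": 0, "ry": 0, "rz": -0.015, "dx": 0.001, "dy": -0.001, "dz": 0, "jaw": 0.3}
    - {"rx": 0, "ry": 0, "rz": -0.03, "dx": 0.001, "dy": -0.001, "dz": 0, "jaw": 0.3}
    - {"rx": 0, "ry": 0, "rz": -0.03, "dx": 0.001, "dy": -0.001, "dz": 0, "jaw": 0.3}

```text
time_s: 11.65
position: [536.3, 14.2, 78.0]
tcp_rot: [-0.0, 0.87, 0.494, 0.0]
wrist_force: [0.9, -1.2, 0.5]
gripper_width: 0.388
gripper_force: 9.0
```

```bash
python3 s.py
```

```text
{'time_s': np.float64(11.65), 'position': array([536.284,  14.243,  77.973]), 'tcp_rot': array([-0.   ,  0.87 ,  0.494,  0.   ]), 'wrist_force': array([ 0.944, -1.16 ,  0.512]), 'ft_torque': array([-0.288, -0.023,  0.013]), 'gripper_force': np.float64(8.984), 'gripper_width': np.float64(0.388)}
yaw 1.0323 y-force [-0.51  1.41 -0.51] torque tool [-0.167 -0.236 -0.013]
```

>>> step_arm:
  commands:
    - {"rx": 0, "ry": 0, "rz": -0.015, "dx": 0, "dy": 0, "dz": 0, "jaw": 0.3}
    - {"rx": 0, "ry": 0, "rz": -0.03, "dx": 0, "dy": 0, "dz": 0, "jaw": 0.3}
    - {"rx": 0, "ry": 0, "rz": -0.03, "dx": 0, "dy": 0, "dz": 0, "jaw": 0.3}

```text
time_s: 12.02
position: [536.3, 14.2, 78.0]
tcp_rot: [-0.0, 0.892, 0.452, 0.0]
wrist_force: [0.5, -0.4, 1.2]
gripper_width: 0.385
gripper_force: 9.0
```

```bash
python3 s.py
```

```text
{'time_s': np.float64(12.025), 'position': array([536.276,  14.208,  77.967]), 'tcp_rot': array([-0.   ,  0.892,  0.452,  0.   ]), 'wrist_force': array([ 0.521, -0.425,  1.221]), 'ft_torque': array([-0.287, -0.029, -0.052]), 'gripper_force': np.float64(8.984), 'gripper_width': np.float64(0.385)}
yaw 0.9381 y-force [-0.03  0.67 -1.22] torque tool [-0.193 -0.215  0.052]
```

>>> step_arm:
  commands:
    - {"rx": 0, "ry": 0, "rz": -0.01, "dx": 0, "dy": 0, "dz": 0, "jaw": 0.3}
    - {"rx": 0, "ry": 0, "rz": -0.025, "dx": 0, "dy": 0, "dz": 0, "jaw": 0.3}
    - {"rx": 0, "ry": 0, "rz": -0.025, "dx": 0, "dy": 0, "dz": 0, "jaw": 0.3}

```text
time_s: 12.4
position: [536.3, 14.2, 78.0]
tcp_rot: [-0.0, 0.909, 0.416, 0.0]
wrist_force: [0.8, -1.7, 1.0]
gripper_width: 0.387
gripper_force: 9.0
```

```bash
python3 s.py
```

```text
{'time_s': np.float64(12.4), 'position': array([536.299,  14.184,  77.952]), 'tcp_rot': array([-0.   ,  0.909,  0.416,  0.   ]), 'wrist_force': array([ 0.781, -1.748,  0.994]), 'ft_torque': array([-0.288, -0.107, -0.041]), 'gripper_force': np.float64(8.984), 'gripper_width': np.float64(0.387)}
yaw 0.8576 y-force [-0.81  1.73 -0.99] torque tool [-0.27  -0.147  0.041]
```

>>> step_arm:
  commands:
    - {"rx": 0, "ry": 0, "rz": -0.015, "dx": 0, "dy": 0, "dz": 0, "jaw": 0.3}
    - {"rx": 0, "ry": 0, "rz": -0.03, "dx": 0, "dy": 0, "dz": 0, "jaw": 0.3}
    - {"rx": 0, "ry": 0, "rz": -0.03, "dx": 0, "dy": 0, "dz": 0, "jaw": 0.3}

```text
time_s: 12.78
position: [536.3, 14.2, 78.0]
tcp_rot: [0.0, 0.928, 0.373, 0.0]
wrist_force: [1.4, -1.6, 0.9]
gripper_width: 0.387
gripper_force: 9.0
```

```bash
python3 s.py
```

```text
{'time_s': np.float64(12.775), 'position': array([536.32 ,  14.153,  77.965]), 'tcp_rot': array([0.   , 0.928, 0.373, 0.   ]), 'wrist_force': array([ 1.362, -1.608,  0.851]), 'ft_torque': array([-0.249, -0.154, -0.077]), 'gripper_force': np.float64(8.985), 'gripper_width': np.float64(0.387)}
yaw 0.7642 y-force [-0.13  2.1  -0.85] torque tool [-0.286 -0.061  0.077]
```

>>> step_arm:
  commands:
    - {"rx": 0, "ry": 0, "rz": -0.01, "dx": 0, "dy": 0, "dz": 0, "jaw": 0.3}
    - {"rx": 0, "ry": 0, "rz": -0.02, "dx": 0, "dy": 0, "dz": 0, "jaw": 0.3}
    - {"rx": 0, "ry": 0, "rz": -0.02, "dx": 0, "dy": 0, "dz": 0, "jaw": 0.3}

```text
time_s: 13.15
position: [536.4, 14.1, 78.0]
tcp_rot: [0.0, 0.939, 0.343, 0.0]
wrist_force: [1.7, -0.9, 0.3]
gripper_width: 0.387
gripper_force: 9.0
```

```bash
python3 s.py
```

```text
{'time_s': np.float64(13.15), 'position': array([536.358,  14.118,  77.979]), 'tcp_rot': array([0.   , 0.939, 0.343, 0.   ]), 'wrist_force': array([ 1.73 , -0.948,  0.285]), 'ft_torque': array([-0.323, -0.215, -0.064]), 'gripper_force': np.float64(8.989), 'gripper_width': np.float64(0.387)}
yaw 0.6997 y-force [ 0.71  1.84 -0.28] torque tool [-0.386 -0.044  0.064]
```

>>> step_arm:
  commands:
    - {"rx": 0, "ry": 0, "rz": -0.01, "dx": 0, "dy": 0, "dz": 0, "jaw": 0.3}
    - {"rx": 0, "ry": 0, "rz": -0.02, "dx": 0, "dy": 0, "dz": 0, "jaw": 0.3}
    - {"rx": 0, "ry": 0, "rz": -0.02, "dx": 0, "dy": 0, "dz": 0, "jaw": 0.3}

```text
time_s: 13.52
position: [536.3, 14.1, 78.0]
tcp_rot: [0.0, 0.95, 0.313, 0.0]
wrist_force: [3.3, -1.6, -0.1]
gripper_width: 0.385
gripper_force: 9.0
```

```bash
python3 s.py
```

```text
{'time_s': np.float64(13.525), 'position': array([536.342,  14.122,  77.972]), 'tcp_rot': array([0.   , 0.95 , 0.313, 0.   ]), 'wrist_force': array([ 3.334, -1.555, -0.058]), 'ft_torque': array([-0.38 , -0.324, -0.017]), 'gripper_force': np.float64(8.994), 'gripper_width': np.float64(0.385)}
yaw 0.6366 y-force [1.76 3.23 0.06] torque tool [-0.498  0.034  0.017]
```

>>> step_arm:
  commands:
    - {"rx": 0, "ry": 0, "rz": -0.01, "dx": 0, "dy": 0, "dz": 0, "jaw": 0.3}
    - {"rx": 0, "ry": 0, "rz": -0.02, "dx": 0, "dy": 0, "dz": 0, "jaw": 0.3}
    - {"rx": 0, "ry": 0, "rz": -0.02, "dx": 0, "dy": 0, "dz": 0, "jaw": 0.3}

```text
time_s: 13.9
position: [536.3, 14.1, 78.0]
tcp_rot: [0.0, 0.959, 0.283, 0.0]
wrist_force: [3.2, -2.8, 0.6]
gripper_width: 0.392
gripper_force: 9.0
```

```bash
python3 s.py
```

```text
{'time_s': np.float64(13.9), 'position': array([536.346,  14.113,  77.98 ]), 'tcp_rot': array([0.   , 0.959, 0.283, 0.   ]), 'wrist_force': array([ 3.224, -2.845,  0.601]), 'ft_torque': array([-0.394, -0.45 ,  0.125]), 'gripper_force': np.float64(9.044), 'gripper_width': np.float64(0.392)}
yaw 0.5738 y-force [ 1.16  4.14 -0.6 ] torque tool [-0.575  0.164 -0.125]
```

>>> step_arm:
  commands:
    - {"rx": 0, "ry": 0, "rz": 0, "dx": 0, "dy": 0, "dz": 0, "jaw": 0.3}
    - {"rx": 0, "ry": 0, "rz": -0.008, "dx": 0, "dy": 0, "dz": 0, "jaw": 0.3}
    - {"rx": 0, "ry": 0, "rz": -0.008, "dx": 0, "dy": 0, "dz": 0, "jaw": 0.3}
    - {"rx": 0, "ry": 0, "rz": -0.008, "dx": 0, "dy": 0, "dz": 0, "jaw": 0.3}
  newtons: 15

```text
time_s: 14.4
position: [536.3, 14.1, 78.0]
tcp_rot: [0.0, 0.963, 0.271, 0.0]
wrist_force: [2.9, -2.3, 0.8]
gripper_width: 0.387
gripper_force: 15.1
```

```bash
python3 s.py
```

```text
{'time_s': np.float64(14.4), 'position': array([536.338,  14.103,  77.983]), 'tcp_rot': array([0.   , 0.963, 0.271, 0.   ]), 'wrist_force': array([ 2.901, -2.313,  0.795]), 'ft_torque': array([-0.543, -0.606,  0.189]), 'gripper_force': np.float64(15.052), 'gripper_width': np.float64(0.387)}
yaw 0.5494 y-force [ 1.27  3.49 -0.79] torque tool [-0.779  0.233 -0.189]
```

>>> step_arm:
  commands:
    - {"rx": 0, "ry": 0, "rz": 0, "dx": 0, "dy": 0, "dz": 0, "jaw": 0.7}
    - {"rx": 0, "ry": 0, "rz": 0, "dx": 0, "dy": 0, "dz": 0, "jaw": 0.7}
    - {"rx": 0, "ry": 0, "rz": 0, "dx": 0, "dy": 0, "dz": 0, "jaw": 0.7}
    - {"rx": 0, "ry": 0, "rz": 0, "dx": 0, "dy": 0, "dz": 0.2, "jaw": 1}
    - {"rx": 0, "ry": 0, "rz": 0, "dx": 0, "dy": 0, "dz": 0.4, "jaw": 1}
    - {"rx": 0, "ry": 0, "rz": 0, "dx": 0, "dy": 0, "dz": 0.5, "jaw": 1}
    - {"rx": 0, "ry": 0, "rz": 0, "dx": 0, "dy": 0, "dz": 0.5, "jaw": 1}

```text
time_s: 15.28
position: [536.8, 14.2, 204.4]
tcp_rot: [0.0, 0.963, 0.271, 0.001]
wrist_force: [-0.6, -0.8, -0.1]
gripper_width: 0.999
gripper_force: 0.0
```

```bash
python3 w.py w4 nut_center; python3 nut.py w4; python3 - <<'E'
from h import *; import pickle
c=pickle.load(open('w1.pkl','rb'))[0]; px=c['pixels'].astype(int)
m=(px[...,0]>100)&(px[...,1]<0.4*px[...,0])&(px[...,2]<0.5*px[...,0])
P=cloud(c,m); P=P[(P[:,2]>8)&(P[:,2]<18)&(P[:,0]<540)&(np.hypot(P[:,0]-474,P[:,1]-253)<80)]
q=P[:,:2]; mu=q.mean(0); u=np.linalg.svd(q-mu)[2][0]; u*=np.sign(u[0]); t=(q-mu)@u; print(len(q),mu,'yaw',np.arctan2(u[1],u[0]),np.percentile(t,[.5,99.5]),np.median(P[:,2]))
w=(q-mu)@[-u[1],u[0]]; print(np.percentile(w,[2,98])); 
e=mu+u*np.percentile(t,.5); print('rear end',e,'grip',e+58*u, 'front',mu+u*np.percentile(t,99.5))
# wrench steel head
A=cloud(c,np.ones(px.shape[:2],bool)); s=(A[:,:2]-(e+58*u)); a=s@u; b=s@[-u[1],u[0]]
k=(A[:,2]>5)&(A[:,2]<14)&(a>45)&(a<135)&(abs(b)<45); print('head a max',np.percentile(a[k],99.5),'b',np.percentile(b[k],[.5,99.5]),np.median(A[k,2]))
k2=k&(a>95); print('prongs b',np.percentile(b[k2],[1,99]), 'inner', b[k2][b[k2]<0].max(), b[k2][b[k2]>0].min())
x=c['pixels'][:,:,::-1]; cv2.imwrite('pics/w1v.png',x)
E
```

```text
15.28 [536.8  14.2 204.4] [-0.   0.3  1.6  0.   1.3  1. ]
nut_center 0.8 [317.8 195. ] [541.2  17.1 116.4]
nut_center 0.36 [529.5 222.9] [ 627.7 -226.5   36.1]
w4
tail 536.5886840820312 13.70833969116211 11.008931159973145 116.48346994150842 [537.29  14.15]
nut top z 93.89621904569603 684
red n 3 [550.18  15.6   94.  ] ang 0.1381383846019821
hex [537.34  14.16   1.16] 0.007491920778258561
735 [469.34884208 258.81377527] yaw -0.31159661102009895 [-46.5975994   48.39580044] 11.937695102495752
[-7.47474755  7.75078757]
rear end [424.99513628 273.09960919] grip [480.20216346 255.31804151] front [515.41415709 243.97665111]
head a max 118.4508437433648 b [-32.17670793  39.06953436] 10.51120442807698
prongs b [-32.08745562  41.18373465] inner -19.012329957466203 18.5521825212968
```

View pics/w1v.png

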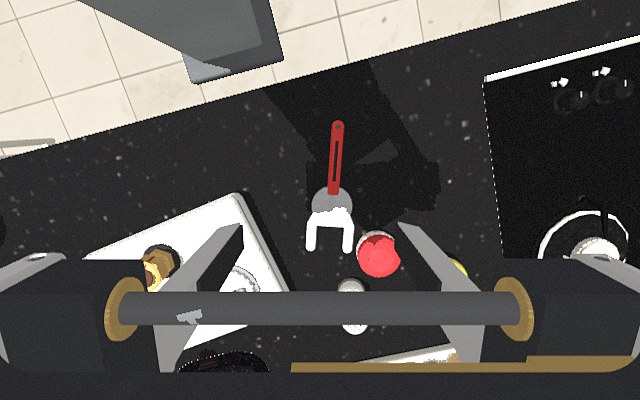

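View pics/w4.png

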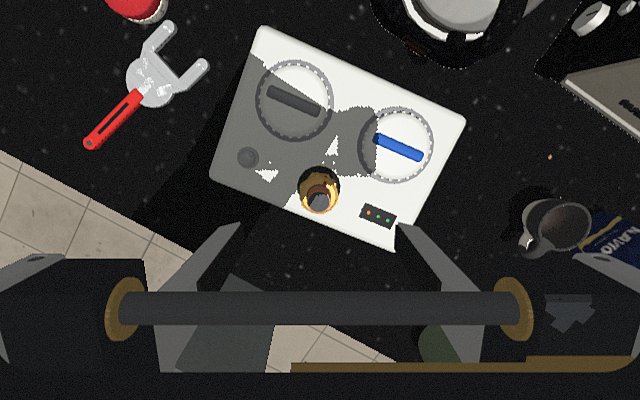

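>>> step_arm:
  commands:
    - {"rx": 0, "ry": 0, "rz": -0.274, "dx": -0.23, "dy": 0.966, "dz": 0, "jaw": 0.4}
    - {"rx": 0, "ry": 0, "rz": -0.274, "dx": -0.23, "dy": 0.966, "dz": 0, "jaw": 0.4}
    - {"rx": 0, "ry": 0, "rz": -0.274, "dx": -0.23, "dy": 0.966, "dz": 0, "jaw": 0.4}
    - {"rx": 0, "ry": 0, "rz": -0.274, "dx": -0.23, "dy": 0.966, "dz": 0, "jaw": 0.4}
    - {"rx": 0, "ry": 0, "rz": -0.274, "dx": -0.23, "dy": 0.966, "dz": -0.2, "jaw": 0.4}
    - {"rx": 0, "ry": 0, "rz": -0.274, "dx": -0.23, "dy": 0.966, "dz": -0.3, "jaw": 0.4}
    - {"rx": 0, "ry": 0, "rz": -0.274, "dx": -0.23, "dy": 0.966, "dz": -0.3, "jaw": 0.4}

```text
time_s: 16.25
position: [477.3, 255.2, 125.0]
tcp_rot: [0.002, 0.988, -0.155, -0.002]
wrist_force: [-0.3, 0.4, 0.1]
gripper_width: 0.401
gripper_force: 0.0
```

```bash
python3 w.py w5 wrench_jaw wrench_grip; python3 s.py; cat > wr.py <<'E'
from h import *; import pickle,sys
np.set_printoptions(precision=2,suppress=True)
c=pickle.load(open(sys.argv[1]+'.pkl','rb'))[0]; px=c['pixels'].astype(int)
m=(px[...,0]>80)&(px[...,1]<0.4*px[...,0])&(px[...,2]<0.5*px[...,0])
P=cloud(c,m); P=P[(P[:,2]>8)&(P[:,2]<18)&(np.hypot(P[:,0]-474,P[:,1]-253)<80)]
q=P[:,:2]; r=cv2.minAreaRect(q.astype(np.float32)); print('rect',r)
mu=q.mean(0); u=np.linalg.svd(q-mu)[2][0]; u*=np.sign(u[0]); t=(q-mu)@u; print(len(q),'yaw',np.arctan2(u[1],u[0]),np.percentile(t,[.5,99.5])); mid=mu+u*np.percentile(t,[.5,99.5]).mean(); print('grip from mid',mid+9*u,np.median(P[:,2]))
E
python3 wr.py w5; python3 wr.py w4
```

```text
16.25 [477.3 255.2 125. ] [0.4 0.4 1.6 0.  1.1 2.3]
wrench_grip 0.82 [315.9 192.3] [479.5 256.6  12.6]
{'time_s': np.float64(16.4), 'position': array([479.244, 255.508, 128.724]), 'tcp_rot': array([-0.   ,  0.988, -0.155,  0.   ]), 'wrist_force': array([ 0.019, -0.175,  0.241]), 'ft_torque': array([0.001, 0.088, 0.047]), 'gripper_force': np.float64(0.0), 'gripper_width': np.float64(0.4)}
yaw -0.3117 y-force [ 0.07  0.16 -0.24] torque tool [-0.026 -0.084 -0.047]
rect ((470.8883361816406, 258.95166015625), (15.298449516296387, 96.14702606201172), 72.44849395751953)
1198 yaw -0.3125744833054645 [-49.31  44.01]
grip from mid [479.74 255.85] 12.084952170751905
rect ((470.33404541015625, 258.36151123046875), (15.389452934265137, 96.49195098876953), 72.27202606201172)
963 yaw -0.3149126826057081 [-48.46  45.43]
grip from mid [479.18 254.72] 11.964660808906785
```

>>> step_arm:
  commands:
    - {"rx": 0, "ry": 0, "rz": 0, "dx": 0, "dy": 0, "dz": -0.22, "jaw": 0.4}
    - {"rx": 0, "ry": 0, "rz": 0, "dx": 0, "dy": 0, "dz": -0.4, "jaw": 0.4}
    - {"rx": 0, "ry": 0, "rz": 0, "dx": 0, "dy": 0, "dz": -0.48, "jaw": 0.4}
    - {"rx": 0, "ry": 0, "rz": 0, "dx": 0, "dy": 0, "dz": -0.502, "jaw": 0.4}
    - {"rx": 0, "ry": 0, "rz": 0, "dx": 0, "dy": 0, "dz": -0.502, "jaw": 0.1}
    - {"rx": 0, "ry": 0, "rz": 0, "dx": 0, "dy": 0, "dz": -0.502, "jaw": 0.1}
    - {"rx": 0, "ry": 0, "rz": 0, "dx": 0, "dy": 0, "dz": -0.502, "jaw": 0.1}
    - {"rx": 0, "ry": 0, "rz": 0, "dx": 0, "dy": 0, "dz": -0.502, "jaw": 0.1}
  newtons: 40

```text
time_s: 17.4
position: [479.4, 255.8, 3.5]
tcp_rot: [-0.0, 0.988, -0.155, 0.001]
wrist_force: [-1.7, -1.8, 6.8]
gripper_width: 0.164
gripper_force: 40.0
```

```bash
python3 s.py
```

```text
{'time_s': np.float64(17.4), 'position': array([479.381, 255.828,   3.542]), 'tcp_rot': array([-0.   ,  0.988, -0.155,  0.001]), 'wrist_force': array([-1.733, -1.801,  6.825]), 'ft_torque': array([-0.267,  0.337, -0.011]), 'gripper_force': np.float64(40.003), 'gripper_width': np.float64(0.164)}
yaw -0.3115 y-force [-1.09  2.24 -6.83] torque tool [-0.357 -0.239  0.011]
```

>>> step_arm:
  commands:
    - {"rx": 0, "ry": 0, "rz": 0, "dx": 0, "dy": 0, "dz": 0.15, "jaw": 0.1}
    - {"rx": 0, "ry": 0, "rz": 0, "dx": 0, "dy": 0, "dz": 0.35, "jaw": 0.1}
    - {"rx": 0, "ry": 0, "rz": 0, "dx": -0.05, "dy": -0.1, "dz": 0.55, "jaw": 0.1}
    - {"rx": 0, "ry": 0, "rz": 0.06, "dx": -0.1, "dy": -0.3, "dz": 0.55, "jaw": 0.1}
    - {"rx": 0, "ry": 0, "rz": 0.11, "dx": -0.15, "dy": -0.5, "dz": 0.55, "jaw": 0.1}
    - {"rx": 0, "ry": 0, "rz": 0.16, "dx": -0.2, "dy": -0.7, "dz": 0.55, "jaw": 0.1}
    - {"rx": 0, "ry": 0, "rz": 0.2, "dx": -0.25, "dy": -0.85, "dz": 0.55, "jaw": 0.1}
    - {"rx": 0, "ry": 0, "rz": 0.25, "dx": -0.3, "dy": -1, "dz": 0.55, "jaw": 0.1}
    - {"rx": 0, "ry": 0, "rz": 0.297, "dx": -0.312, "dy": -1, "dz": 0.55, "jaw": 0.1}
    - {"rx": 0, "ry": 0, "rz": 0.297, "dx": -0.312, "dy": -1, "dz": 0.55, "jaw": 0.1}

```text
time_s: 18.65
position: [400.6, 5.4, 140.2]
tcp_rot: [0.0, 0.952, 0.305, 0.0]
wrist_force: [1.0, 0.8, -2.6]
gripper_width: 0.171
gripper_force: 40.0
```

>>> step_arm:
  commands:
    - {"rx": 0, "ry": 0, "rz": 0, "dx": 0, "dy": -0.2, "dz": 0, "jaw": 0.1}
    - {"rx": 0, "ry": 0, "rz": 0, "dx": 0, "dy": -0.35, "dz": -0.1, "jaw": 0.1}
    - {"rx": 0, "ry": 0, "rz": 0, "dx": 0, "dy": -0.35, "dz": -0.2, "jaw": 0.1}
    - {"rx": 0, "ry": 0, "rz": 0, "dx": 0, "dy": -0.35, "dz": -0.236, "jaw": 0.1}
    - {"rx": 0, "ry": 0, "rz": 0, "dx": 0, "dy": -0.35, "dz": -0.236, "jaw": 0.1}
    - {"rx": 0, "ry": 0, "rz": 0, "dx": 0, "dy": -0.35, "dz": -0.236, "jaw": 0.1}

```text
time_s: 19.4
position: [401.3, -81.6, 81.8]
tcp_rot: [0.0, 0.952, 0.306, 0.001]
wrist_force: [0.2, -0.2, -2.0]
gripper_width: 0.167
gripper_force: 40.0
```

```bash
python3 s.py; python3 w.py w6 nut_center wrench_jaw; python3 nut.py w6
```

```text
{'time_s': np.float64(19.4), 'position': array([401.35 , -81.572,  81.772]), 'tcp_rot': array([0.   , 0.952, 0.306, 0.001]), 'wrist_force': array([ 0.176, -0.234, -1.999]), 'ft_torque': array([-0.065,  0.122,  0.022]), 'gripper_force': np.float64(39.999), 'gripper_width': np.float64(0.167)}
yaw 0.6217 y-force [0.   0.29 2.  ] torque tool [ 0.019 -0.137 -0.022]
19.4 [401.3 -81.6  81.8] [-0.3  0.1  2.   0.   1.   0.7]
wrench_jaw 0.38 [317.3 239.4] [402.6 -80.3  91.6]
w6
tail 0.0 0.0 0.0 nan [nan nan]
nut top z nan 0
  return _methods._mean(a, axis=axis, dtype=dtype,
  ret = ret.dtype.type(ret / rcount)
nut.py:7: RuntimeWarning: Mean of empty slice.
  t=P[near&(P[:,2]>112)&(P[:,2]<120)]; (tx,ty),tr=cv2.minEnclosingCircle(t[:,:2].astype(np.float32)); print('tail',tx,ty,tr,np.median(t[:,2]),t[:,:2].mean(0))
  ret = um.true_divide(
Traceback (most recent call last):
  File "nut.py", line 26, in <module>
    for f in sys.argv[1:]: print(f); nut(pickle.load(open(f+'.pkl','rb'))[0])
                                     ~~~^^^^^^^^^^^^^^^^^^^^^^^^^^^^^^^^^^^^^
  File "nut.py", line 22, in nut
    m=minimize(cost,[tx,ty,ph],method='Nelder-Mead')
  File "nut.py", line 19, in cost
    s=((hull-p[:2])@d.T); out=np.percentile(s,99,axis=0)-18  # 6 support distances
        ~~~~^~~~~~
ValueError: operands could not be broadcast together with shapes (0,) (2,)
```

View pics/w6.png

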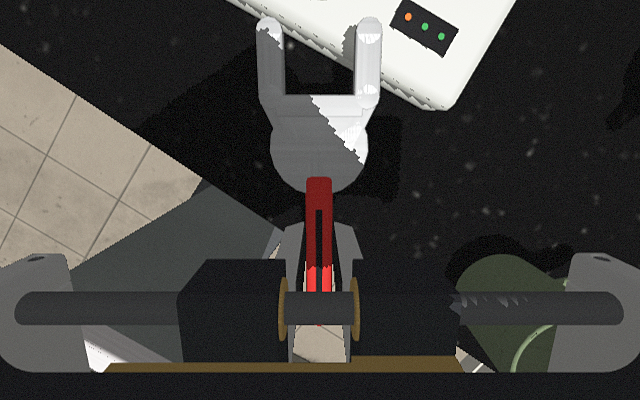

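```bash
cat > jaw.py <<'E'
from h import *; import pickle,sys
np.set_printoptions(precision=2,suppress=True)
c=pickle.load(open(sys.argv[1]+'.pkl','rb'))[0]; yaw=float(sys.argv[2]); tcp=np.array([float(v) for v in sys.argv[3:5]])
P=cloud(c,c['range_z']>0); ex=np.array([np.cos(yaw),np.sin(yaw)]); d=np.array([np.sin(yaw),-np.cos(yaw)])
a=(P[:,:2]-tcp)@ex; b=(P[:,:2]-tcp)@d
k=(P[:,2]>70)&(P[:,2]<100)&(abs(b)<45)
for lo in (92,97,102,107,112):
    q=k&(a>lo)&(a<lo+5); L,Rr=b[q&(b<0)],b[q&(b>0)]
    if len(L)>3 and len(Rr)>3: print(lo,'outer %.2f %.2f inner %.2f %.2f'%(L.min(),Rr.max(),L.max(),Rr.min()),'centre',L.mean()/2+Rr.mean()/2, 'z',np.median(P[q&(b<0),2]),np.median(P[q&(b>0),2]))
print('tip',np.percentile(a[k],99.8))
q=k&(a>50)&(a<80);print('body z',np.median(P[q,2]),'handle z',np.median(P[(abs(b)<7)&(a<38)&(a>25)&(P[:,2]<110),2]))
n=np.array([536.6,13.7]); print('nut lateral rel tcp', (n-tcp)@d, 'ahead',(n-tcp)@ex)
E
python3 jaw.py w6 0.6217 401.35 -81.57
```

```text
92 outer -32.53 33.08 inner -18.24 18.97 centre 0.35624472525885764 z 88.74280955480586 88.83481648984103
97 outer -32.15 32.75 inner -18.31 18.92 centre 0.31565131154123804 z 88.76406649017913 88.82377597879076
102 outer -32.33 33.18 inner -18.29 19.02 centre 0.3731207638831435 z 88.64246215975687 88.70904329240366
107 outer -32.30 32.87 inner -18.37 18.97 centre 0.30235942967058627 z 88.78949560702651 88.82692390742264
112 outer -32.44 33.08 inner -18.28 19.09 centre 0.30314929729408213 z 88.6621546372163 88.73705793219042
tip 120.56870802511445
body z 88.55021950845966 handle z 90.37931335250272
nut lateral rel tcp 1.3280381260503413 ahead 165.4302623909415
```

>>> step_arm:
  commands:
    - {"rx": 0, "ry": 0, "rz": 0, "dx": 0.05, "dy": 0.033, "dz": 0, "jaw": 0.1}
    - {"rx": 0, "ry": 0, "rz": 0, "dx": 0.1, "dy": 0.067, "dz": 0, "jaw": 0.1}
    - {"rx": 0, "ry": 0, "rz": 0, "dx": 0.1, "dy": 0.067, "dz": 0, "jaw": 0.1}
    - {"rx": 0, "ry": 0, "rz": 0, "dx": 0.1, "dy": 0.067, "dz": 0, "jaw": 0.1}

```text
time_s: 20.05
position: [425.6, -64.9, 80.7]
tcp_rot: [-0.0, 0.952, 0.306, -0.0]
wrist_force: [-0.6, -0.0, -3.3]
gripper_width: 0.165
gripper_force: 40.0
```

```bash
python3 s.py; python3 w.py w7; python3 jaw.py w7 0.6217 426.25 -64.8; python3 - <<'E'
import cv2
a=cv2.imread('pics/w7.png')[0:130,225:415]; cv2.imwrite('pics/w7c.png',cv2.resize(a,None,fx=4,fy=4,interpolation=cv2.INTER_CUBIC))
E
```

```text
{'time_s': np.float64(20.05), 'position': array([425.646, -64.946,  80.739]), 'tcp_rot': array([-0.   ,  0.952,  0.306, -0.   ]), 'wrist_force': array([-0.554, -0.049, -3.339]), 'ft_torque': array([-0.073,  0.22 , -0.013]), 'gripper_force': np.float64(39.999), 'gripper_width': np.float64(0.165)}
yaw 0.6221 y-force [-0.48 -0.28  3.34] torque tool [ 0.069 -0.222  0.013]
20.05 [425.6 -64.9  80.7] [-0.2  0.2  2.  -0.   1.   0.7]
92 outer -32.81 32.74 inner -18.61 18.69 centre 0.06667729703743674 z 87.6345903332673 87.55823045788688
97 outer -32.29 32.55 inner -18.58 18.67 centre 0.03690583576023876 z 87.6304949338385 87.6074744236018
102 outer -32.74 32.89 inner -18.57 18.65 centre 0.15834234010965176 z 87.38690242367579 87.61822269621211
107 outer -32.55 32.62 inner -18.59 18.69 centre -0.02753637970110212 z 87.50429279420634 87.50275046910551
112 outer -32.52 32.53 inner -0.22 0.28 centre -0.6538993865623599 z 87.51099219346523 87.5057890581352
tip 125.79313142770424
body z 87.46113065787497 handle z 89.2986030492558
nut lateral rel tcp 0.45798934851619577 ahead 135.42216489835278
```

View pics/w7c.png

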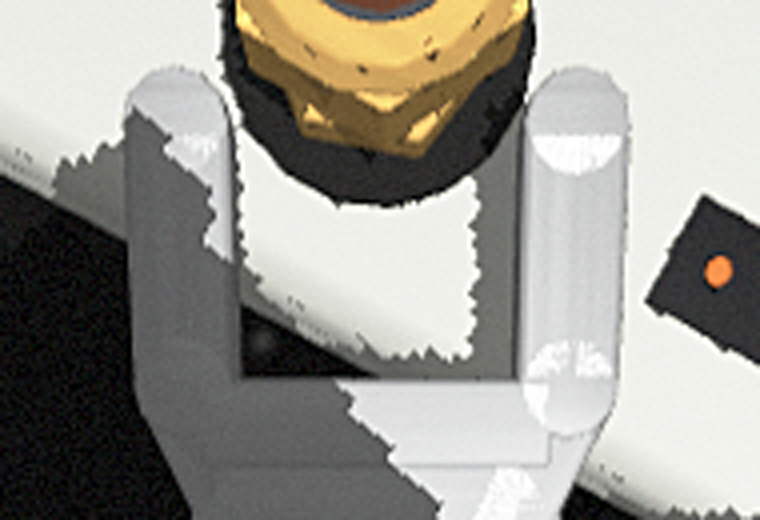

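```bash
python3 - <<'E'
from h import *; import pickle
c=pickle.load(open('w7.pkl','rb'))[0]; yaw=.6221; tcp=np.array([425.65,-64.95])
P=cloud(c,c['range_z']>0); ex=np.array([np.cos(yaw),np.sin(yaw)]); d=np.array([np.sin(yaw),-np.cos(yaw)])
a=(P[:,:2]-tcp)@ex; b=(P[:,:2]-tcp)@d
n=(P[:,2]>91.5)&(P[:,2]<97)&(abs(b)<30)&(a>105); print(n.sum(),a[n].min(),a[n].max())
for lo in np.arange(112,132,2.):
    q=n&(a>=lo)&(a<lo+2)
    if q.sum()>3: print(lo,b[q].min().round(2),b[q].max().round(2),'mid',((b[q].min()+b[q].max())/2).round(2))
j=(P[:,2]>80)&(P[:,2]<90)&(a>95)&(a<108)&(abs(b)<40); print('jaw mid',(b[j&(b<0)].max()+b[j&(b>0)].min())/2,(b[j].min()+b[j].max())/2)
j=(P[:,2]>84)&(P[:,2]<90)&(abs(b)>20)&(abs(b)<31)&(a>60);print('tip',np.percentile(a[j],99.5))
E
```

```text
1126 115.88397198831692 127.10044956649958
116.0 -5.37 5.49 mid 0.06
118.0 -8.28 10.91 mid 1.32
120.0 -12.12 12.75 mid 0.32
122.0 -14.15 15.29 mid 0.57
124.0 -16.61 16.69 mid 0.04
126.0 -16.57 17.65 mid 0.54
jaw mid 0.30685504319871093 0.34460058093780077
tip 120.81576761818398
```

>>> step_arm:
  commands:
    - {"rx": 0, "ry": 0, "rz": 0, "dx": 0.022, "dy": 0.0155, "dz": 0.003, "jaw": 0.1}
    - {"rx": 0, "ry": 0, "rz": 0, "dx": 0.044, "dy": 0.031, "dz": 0.003, "jaw": 0.1}
    - {"rx": 0, "ry": 0, "rz": 0, "dx": 0.044, "dy": 0.031, "dz": 0.003, "jaw": 0.1}

```text
time_s: 20.48
position: [437.1, -57.1, 81.7]
tcp_rot: [0.0, 0.952, 0.306, 0.0]
wrist_force: [-0.3, -0.7, -3.0]
gripper_width: 0.163
gripper_force: 40.0
```

```bash
python3 s.py
```

```text
{'time_s': np.float64(20.475), 'position': array([437.111, -57.119,  81.671]), 'tcp_rot': array([0.   , 0.952, 0.306, 0.   ]), 'wrist_force': array([-0.264, -0.688, -3.03 ]), 'ft_torque': array([-0.077,  0.179, -0.011]), 'gripper_force': np.float64(39.999), 'gripper_width': np.float64(0.163)}
yaw 0.622 y-force [-0.62  0.41  3.03] torque tool [ 0.042 -0.19   0.011]
```

>>> step_arm:
  commands:
    - {"rx": 0, "ry": 0, "rz": 0, "dx": 0.022, "dy": 0.016, "dz": 0, "jaw": 0.1}
    - {"rx": 0, "ry": 0, "rz": 0, "dx": 0.044, "dy": 0.032, "dz": 0, "jaw": 0.1}
    - {"rx": 0, "ry": 0, "rz": 0, "dx": 0.044, "dy": 0.032, "dz": 0, "jaw": 0.1}
    - {"rx": 0, "ry": 0, "rz": 0, "dx": 0.044, "dy": 0.032, "dz": 0, "jaw": 0.1}

```text
time_s: 20.98
position: [447.7, -49.3, 81.6]
tcp_rot: [-0.0, 0.952, 0.306, -0.0]
wrist_force: [0.4, -0.6, -1.7]
gripper_width: 0.166
gripper_force: 40.0
```

```bash
python3 s.py
```

```text
{'time_s': np.float64(20.975), 'position': array([447.672, -49.311,  81.603]), 'tcp_rot': array([-0.   ,  0.952,  0.306, -0.   ]), 'wrist_force': array([ 0.403, -0.623, -1.652]), 'ft_torque': array([-0.06 ,  0.114,  0.014]), 'gripper_force': np.float64(39.999), 'gripper_width': np.float64(0.166)}
yaw 0.6218 y-force [-0.03  0.74  1.65] torque tool [ 0.017 -0.127 -0.014]
```

```bash
cat > arc.py <<'E'
import numpy as np,sys
x0,y0,yaw0,r,cx,cy=map(float,sys.argv[1:7]); n=int(sys.argv[7]); end=float(sys.argv[8])
for k in range(1,n+1):
    y=yaw0+(end-yaw0)*k/n; p=np.array([cx-r*np.cos(y),cy-r*np.sin(y)])
    print('rz %.4f dx %.4f dy %.4f'%((y-yaw0)/np.pi,(p[0]-x0)/250,(p[1]-y0)/250), 'yaw %.3f'%y)
E
python3 arc.py 447.67 -49.31 0.622 106.5 535.9 13.9 8 0.1
```

```text
rz -0.0208 dx -0.0087 dy 0.0277 yaw 0.557
rz -0.0415 dx -0.0227 dy 0.0518 yaw 0.491
rz -0.0623 dx -0.0350 dy 0.0767 yaw 0.426
rz -0.0831 dx -0.0456 dy 0.1024 yaw 0.361
rz -0.1038 dx -0.0546 dy 0.1287 yaw 0.296
rz -0.1246 dx -0.0618 dy 0.1555 yaw 0.230
rz -0.1454 dx -0.0673 dy 0.1828 yaw 0.165
rz -0.1662 dx -0.0710 dy 0.2103 yaw 0.100
```

>>> step_arm:
  commands:
    - {"rx": 0, "ry": 0, "rz": 0, "dx": 0.0065, "dy": 0.005, "dz": 0, "jaw": 0.1}
    - {"rx": 0, "ry": 0, "rz": -0.0208, "dx": -0.0087, "dy": 0.0277, "dz": 0, "jaw": 0.1}
    - {"rx": 0, "ry": 0, "rz": -0.0415, "dx": -0.0227, "dy": 0.0518, "dz": 0, "jaw": 0.1}
    - {"rx": 0, "ry": 0, "rz": -0.0623, "dx": -0.035, "dy": 0.0767, "dz": 0, "jaw": 0.1}
    - {"rx": 0, "ry": 0, "rz": -0.0623, "dx": -0.035, "dy": 0.0767, "dz": 0, "jaw": 0.1}

```text
time_s: 21.6
position: [439.3, -30.2, 81.9]
tcp_rot: [0.0, 0.977, 0.212, 0.0]
wrist_force: [2.7, -2.5, -3.1]
gripper_width: 0.165
gripper_force: 40.0
```

```bash
python3 s.py; python3 w.py w8; python3 arc.py 438.9 -30.1 .4263 106.5 535.9 13.9 10 -0.22
```

```text
{'time_s': np.float64(21.6), 'position': array([439.349, -30.215,  81.923]), 'tcp_rot': array([0.   , 0.977, 0.212, 0.   ]), 'wrist_force': array([ 2.746, -2.503, -3.053]), 'ft_torque': array([-0.483, -0.242,  0.044]), 'gripper_force': np.float64(40.001), 'gripper_width': np.float64(0.165)}
yaw 0.4267 y-force [1.46 3.41 3.06] torque tool [-0.54   0.02  -0.045]
21.6 [439.3 -30.2  81.9] [-0.1  0.2  1.9 -0.   1.   1. ]
rz -0.0206 dx -0.0104 dy 0.0253 yaw 0.362
rz -0.0411 dx -0.0193 dy 0.0513 yaw 0.297
rz -0.0617 dx -0.0265 dy 0.0779 yaw 0.232
rz -0.0823 dx -0.0320 dy 0.1049 yaw 0.168
rz -0.1029 dx -0.0357 dy 0.1321 yaw 0.103
rz -0.1234 dx -0.0377 dy 0.1596 yaw 0.039
rz -0.1440 dx -0.0379 dy 0.1871 yaw -0.026
rz -0.1646 dx -0.0362 dy 0.2146 yaw -0.091
rz -0.1852 dx -0.0329 dy 0.2419 yaw -0.155
rz -0.2057 dx -0.0277 dy 0.2690 yaw -0.220
```

>>> step_arm:
  commands:
    - {"rx": 0, "ry": 0, "rz": -0.0206, "dx": -0.0104, "dy": 0.0253, "dz": 0, "jaw": 0.1}
    - {"rx": 0, "ry": 0, "rz": -0.0411, "dx": -0.0193, "dy": 0.0513, "dz": 0, "jaw": 0.1}
    - {"rx": 0, "ry": 0, "rz": -0.0617, "dx": -0.0265, "dy": 0.0779, "dz": 0, "jaw": 0.1}
    - {"rx": 0, "ry": 0, "rz": -0.0823, "dx": -0.032, "dy": 0.1049, "dz": 0, "jaw": 0.1}
    - {"rx": 0, "ry": 0, "rz": -0.1029, "dx": -0.0357, "dy": 0.1321, "dz": 0, "jaw": 0.1}
    - {"rx": 0, "ry": 0, "rz": -0.1234, "dx": -0.0377, "dy": 0.1596, "dz": 0, "jaw": 0.1}
    - {"rx": 0, "ry": 0, "rz": -0.1234, "dx": -0.0377, "dy": 0.1596, "dz": 0, "jaw": 0.1}

```text
time_s: 22.52
position: [429.9, 9.6, 81.8]
tcp_rot: [0.0, 1.0, 0.02, 0.0]
wrist_force: [3.1, -3.2, -3.3]
gripper_width: 0.165
gripper_force: 40.0
```

```bash
python3 s.py; python3 w.py w9; for w in w8 w9; do python3 nut.py $w; done 2>&1 | tail -20; python3 - <<'E'
import cv2,numpy as np
cv2.imwrite('pics/w89.png',np.hstack([cv2.resize(cv2.imread(f'pics/{w}.png')[0:110,260:380],None,fx=3.3,fy=3.3,interpolation=cv2.INTER_CUBIC) for w in('w8','w9')]))
E
```

```text
{'time_s': np.float64(22.525), 'position': array([429.924,   9.583,  81.8  ]), 'tcp_rot': array([0.  , 1.  , 0.02, 0.  ]), 'wrist_force': array([ 3.109, -3.224, -3.337]), 'ft_torque': array([-0.561, -0.406,  0.043]), 'gripper_force': np.float64(40.0), 'gripper_width': np.float64(0.165)}
yaw 0.04 y-force [2.98 3.35 3.34] torque tool [-0.577  0.383 -0.043]
22.52 [429.9   9.6  81.8] [-0.1  0.2  2.  -0.   1.   1.5]
w8
tail 536.2540283203125 13.730896949768066 11.014846801757812 116.53847262043669 [536.1   13.57]
nut top z 89.34682011306859 6687
hex [529.52  11.21   0.96] 583.2907879136106
w9
tail 536.4403076171875 13.595124244689941 10.980304718017578 116.5599262853043 [536.14  13.68]
nut top z 89.39645352987895 6729
hex [529.11  12.73   0.52] 587.1859683386915
```

View pics/w89.png

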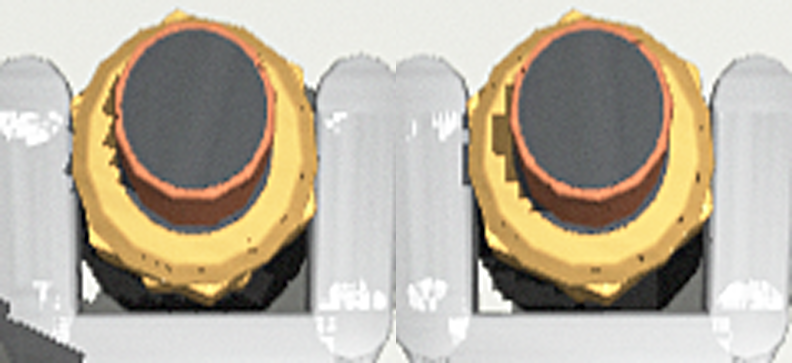

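```bash
cat > dl.py <<'E'
from h import *; import pickle,sys
from scipy.optimize import minimize
np.set_printoptions(precision=2,suppress=True)
w,yaw=sys.argv[1],float(sys.argv[2]); c=pickle.load(open(w+'.pkl','rb'))[0]
P=cloud(c,c['range_z']>0); 
ex=np.array([np.cos(yaw),np.sin(yaw)]); d=np.array([np.sin(yaw),-np.cos(yaw)]); C=np.array([536.2,13.7])
a=(P[:,:2]-C)@ex; b=(P[:,:2]-C)@d
# side faces seen: points 75<z<93.. use outline of nut top points z 91.5-97
n=(P[:,2]>91.8)&(P[:,2]<97)&(np.hypot(a,b)<24); h=np.stack([a,b],1)[n]; print(n.sum())
def cost(p):
    an=p[2]+np.arange(6)*np.pi/3; s=(h-p[:2])@np.stack([np.cos(an),np.sin(an)]); return ((np.percentile(s,99,axis=0)-18)**2).sum()
best=min((minimize(cost,[0,0,q],method='Nelder-Mead') for q in np.arange(0,1.05,.1)),key=lambda m:m.fun); print('hex rel tool, ccw-from-above angle', -best.x[2]%(np.pi/3)-np.pi/6, best.x[:2],best.fun)
for sgn in(-1,1):
    q=(P[:,2]>82)&(P[:,2]<91)&(b*sgn>12)&(b*sgn<40)&(a>-18)&(a<8); xs=np.arange(-18,8,2.); e=[(b[q&(a>=x)&(a<x+2)]*sgn).max() for x in xs if (q&(a>=x)&(a<x+2)).sum()>3]; print('outer',sgn,np.polyfit(np.arange(len(e))*2.,np.array(e)*sgn,1))
E
python3 dl.py w8 .4267; python3 dl.py w9 .04; python3 arc.py 429.9 9.6 .0386 106.5 535.9 13.9 10 -0.59
```

```text
2248
hex rel tool, ccw-from-above angle -0.39356622580543354 [0.09 0.12] 0.012362802871346043
outer -1 [  0.   -32.52]
outer 1 [ 0.01 32.42]
2254
hex rel tool, ccw-from-above angle -0.05324602046513627 [ 0.12 -0.  ] 0.04369528569624218
outer -1 [ -0.   -32.51]
outer 1 [-0.   32.41]
rz -0.0200 dx -0.0019 dy 0.0275 yaw -0.024
rz -0.0400 dx -0.0004 dy 0.0543 yaw -0.087
rz -0.0600 dx 0.0028 dy 0.0809 yaw -0.150
rz -0.0800 dx 0.0076 dy 0.1072 yaw -0.213
rz -0.1000 dx 0.0141 dy 0.1332 yaw -0.276
rz -0.1201 dx 0.0222 dy 0.1587 yaw -0.339
rz -0.1401 dx 0.0319 dy 0.1836 yaw -0.401
rz -0.1601 dx 0.0431 dy 0.2080 yaw -0.464
rz -0.1801 dx 0.0558 dy 0.2315 yaw -0.527
rz -0.2001 dx 0.0700 dy 0.2542 yaw -0.590
```

>>> step_arm:
  commands:
    - {"rx": 0, "ry": 0, "rz": -0.02, "dx": -0.0019, "dy": 0.0275, "dz": 0, "jaw": 0.1}
    - {"rx": 0, "ry": 0, "rz": -0.04, "dx": -0.0004, "dy": 0.0543, "dz": 0, "jaw": 0.1}
    - {"rx": 0, "ry": 0, "rz": -0.06, "dx": 0.0028, "dy": 0.0809, "dz": 0, "jaw": 0.1}
    - {"rx": 0, "ry": 0, "rz": -0.08, "dx": 0.0076, "dy": 0.1072, "dz": 0, "jaw": 0.1}
    - {"rx": 0, "ry": 0, "rz": -0.1, "dx": 0.0141, "dy": 0.1332, "dz": 0, "jaw": 0.1}
    - {"rx": 0, "ry": 0, "rz": -0.12, "dx": 0.0222, "dy": 0.1587, "dz": 0, "jaw": 0.1}
    - {"rx": 0, "ry": 0, "rz": -0.14, "dx": 0.0319, "dy": 0.1836, "dz": 0, "jaw": 0.1}
    - {"rx": 0, "ry": 0, "rz": -0.16, "dx": 0.0431, "dy": 0.208, "dz": 0, "jaw": 0.1}
    - {"rx": 0, "ry": 0, "rz": -0.18, "dx": 0.0558, "dy": 0.2315, "dz": 0, "jaw": 0.1}
    - {"rx": 0, "ry": 0, "rz": -0.18, "dx": 0.0558, "dy": 0.2315, "dz": 0, "jaw": 0.1}

```text
time_s: 23.82
position: [444.0, 67.1, 81.7]
tcp_rot: [0.0, 0.966, -0.26, 0.0]
wrist_force: [3.6, -6.2, -2.3]
gripper_width: 0.162
gripper_force: 40.0
```

```bash
python3 s.py; python3 w.py w10;python3 arc.py 443.85 67.5 -.527 106.5 535.9 13.9 2 -0.60; python3 - <<'E'
from h import *; import pickle
for w in ('w4','w8','w9','w10'):
    c=pickle.load(open(w+'.pkl','rb'))[0]; px=c['pixels'].astype(int)
    K=c['range_z']>0; pts=[]
    C=np.array([536.2,13.7])
    ys,xs=np.nonzero((px[...,0]>70)&(px[...,1]<0.5*px[...,0])&(px[...,2]<0.5*px[...,0]))
    for y,x in zip(ys,xs):
        p=atz(c,(x,y),94)[:2]-C
        if 12<np.hypot(*p)<18: pts.append(p)
    if pts: pts=np.array(pts); m=np.median(pts,0); print(w,len(pts),m,np.arctan2(m[1],m[0]))
E
```

```text
{'time_s': np.float64(23.825), 'position': array([444.043,  67.123,  81.736]), 'tcp_rot': array([ 0.   ,  0.966, -0.26 ,  0.   ]), 'wrist_force': array([ 3.63 , -6.203, -2.297]), 'ft_torque': array([-1.033, -0.602,  0.107]), 'gripper_force': np.float64(40.002), 'gripper_width': np.float64(0.162)}
yaw -0.5259 y-force [6.25 3.54 2.3 ] torque tool [-0.591  1.039 -0.107]
23.82 [444.   67.1  81.7] [ 0.1  0.2  1.9 -0.   1.   2.2]
rz -0.0116 dx 0.0081 dy 0.0131 yaw -0.564
rz -0.0232 dx 0.0166 dy 0.0261 yaw -0.600
w4 8 [13.95745833  1.83176853] 0.13049361810724225
```

>>> step_arm:
  commands:
    - {"rx": 0, "ry": 0, "rz": -0.01, "dx": 0.008, "dy": 0.0115, "dz": 0, "jaw": 0.1}
    - {"rx": 0, "ry": 0, "rz": -0.0205, "dx": 0.0158, "dy": 0.0225, "dz": 0, "jaw": 0.1}
    - {"rx": 0, "ry": 0, "rz": -0.0205, "dx": 0.0158, "dy": 0.0225, "dz": 0, "jaw": 0.1}

```text
time_s: 24.25
position: [447.6, 72.7, 81.6]
tcp_rot: [0.0, 0.957, -0.291, -0.0]
wrist_force: [1.7, -4.6, -2.3]
gripper_width: 0.162
gripper_force: 40.0
```

```bash
python3 s.py; python3 w.py w11;  python3 arc.py 447.8 73.1 -.592 106.5 535.9 13.9 4 -0.42
```

```text
{'time_s': np.float64(24.25), 'position': array([447.561,  72.67 ,  81.597]), 'tcp_rot': array([ 0.   ,  0.957, -0.291, -0.   ]), 'wrist_force': array([ 1.682, -4.554, -2.319]), 'ft_torque': array([-0.994, -0.211,  0.085]), 'gripper_force': np.float64(40.009), 'gripper_width': np.float64(0.162)}
yaw -0.5898 y-force [3.93 2.85 2.32] torque tool [-0.709  0.728 -0.084]
24.25 [447.6  72.7  81.6] [ 0.1  0.2  1.9 -0.   1.   2.2]
rz 0.0137 dx -0.0110 dy -0.0145 yaw -0.549
rz 0.0274 dx -0.0202 dy -0.0303 yaw -0.506
rz 0.0411 dx -0.0287 dy -0.0465 yaw -0.463
rz 0.0547 dx -0.0366 dy -0.0631 yaw -0.420
```

>>> step_arm:
  commands:
    - {"rx": 0, "ry": 0, "rz": 0.0137, "dx": -0.011, "dy": -0.0145, "dz": 0, "jaw": 0.1}
    - {"rx": 0, "ry": 0, "rz": 0.0274, "dx": -0.0202, "dy": -0.0303, "dz": 0, "jaw": 0.1}
    - {"rx": 0, "ry": 0, "rz": 0.0411, "dx": -0.0287, "dy": -0.0465, "dz": 0, "jaw": 0.1}
    - {"rx": 0, "ry": 0, "rz": 0.0547, "dx": -0.0366, "dy": -0.0631, "dz": 0, "jaw": 0.1}
    - {"rx": 0, "ry": 0, "rz": 0.0547, "dx": -0.0366, "dy": -0.0631, "dz": 0, "jaw": 0.1}

```text
time_s: 24.92
position: [438.0, 57.2, 81.6]
tcp_rot: [-0.0, 0.978, -0.208, -0.0]
wrist_force: [0.2, -0.7, -2.5]
gripper_width: 0.164
gripper_force: 40.0
```

```bash
python3 s.py
```

```text
{'time_s': np.float64(24.925), 'position': array([438.034,  57.21 ,  81.562]), 'tcp_rot': array([-0.   ,  0.978, -0.208, -0.   ]), 'wrist_force': array([ 0.171, -0.662, -2.498]), 'ft_torque': array([0.068, 0.206, 0.04 ]), 'gripper_force': np.float64(39.999), 'gripper_width': np.float64(0.164)}
yaw -0.419 y-force [0.43 0.53 2.5 ] torque tool [-0.022 -0.216 -0.04 ]
```

>>> step_arm:
  commands:
    - {"rx": 0, "ry": 0, "rz": 0, "dx": -0.05, "dy": 0.022, "dz": 0, "jaw": 0.1}
    - {"rx": 0, "ry": 0, "rz": 0, "dx": -0.11, "dy": 0.049, "dz": 0, "jaw": 0.1}
    - {"rx": 0, "ry": 0, "rz": 0, "dx": -0.164, "dy": 0.073, "dz": 0, "jaw": 0.1}
    - {"rx": 0, "ry": 0, "rz": 0, "dx": -0.164, "dy": 0.073, "dz": 0.2, "jaw": 0.1}
    - {"rx": 0, "ry": 0, "rz": 0, "dx": -0.164, "dy": 0.073, "dz": 0.4, "jaw": 0.1}
    - {"rx": 0, "ry": 0, "rz": 0, "dx": -0.164, "dy": 0.073, "dz": 0.52, "jaw": 0.1}
    - {"rx": 0, "ry": 0, "rz": 0, "dx": -0.164, "dy": 0.073, "dz": 0.52, "jaw": 0.1}
    - {"rx": 0, "ry": 0, "rz": 0, "dx": -0.164, "dy": 0.073, "dz": 0.52, "jaw": 0.1}

```text
time_s: 25.92
position: [396.5, 75.8, 210.3]
tcp_rot: [0.0, 0.978, -0.208, -0.001]
wrist_force: [-0.3, -0.1, -2.2]
gripper_width: 0.164
gripper_force: 40.0
```

```bash
python3 s.py; python3 w.py w12; python3 - <<'E'
from h import *; import pickle
c=pickle.load(open('w12.pkl','rb'))[0]; u=proj(c,[536.2,13.7,94]).astype(int); print(u); y=max(0,u[1]-40);x=u[0]-50
A=c['pixels'][y:y+80,x:x+100,::-1]; 
d=pickle.load(open('w4.pkl','rb'))[0]; u=proj(d,[536.6,13.7,94]).astype(int); B=d['pixels'][u[1]-40:u[1]+40,u[0]-50:u[0]+50,::-1]
cv2.imwrite('pics/w12c.png',np.hstack([cv2.resize(i,(400,320),interpolation=cv2.INTER_CUBIC) for i in(A,B)])); print(x,y)
E
```

```text
{'time_s': np.float64(25.925), 'position': array([396.514,  75.849, 210.329]), 'tcp_rot': array([ 0.   ,  0.978, -0.208, -0.001]), 'wrist_force': array([-0.312, -0.101, -2.188]), 'ft_torque': array([ 0.085,  0.16 , -0.006]), 'gripper_force': np.float64(39.999), 'gripper_width': np.float64(0.164)}
yaw -0.4196 y-force [-0.24  0.22  2.19] torque tool [ 0.012 -0.181  0.006]
25.93 [396.5  75.8 210.3] [ 0.1 -0.   1.9  0.   1.3  2.1]
[318  22]
268 0
```

View pics/w12c.png

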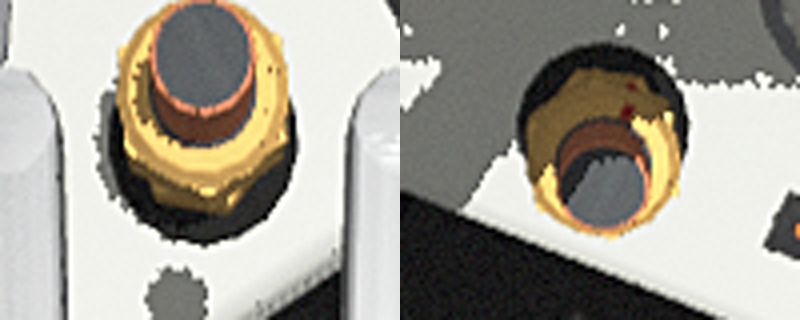

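>>> step_arm:
  commands:
    - {"rx": 0, "ry": 0, "rz": 0.034, "dx": 0.1, "dy": 0.2, "dz": 0, "jaw": 0.1}
    - {"rx": 0, "ry": 0, "rz": 0.034, "dx": 0.2, "dy": 0.4, "dz": 0, "jaw": 0.1}
    - {"rx": 0, "ry": 0, "rz": 0.034, "dx": 0.3, "dy": 0.6, "dz": 0, "jaw": 0.1}
    - {"rx": 0, "ry": 0, "rz": 0.034, "dx": 0.332, "dy": 0.72, "dz": -0.1, "jaw": 0.1}
    - {"rx": 0, "ry": 0, "rz": 0.034, "dx": 0.332, "dy": 0.72, "dz": -0.3, "jaw": 0.1}
    - {"rx": 0, "ry": 0, "rz": 0.034, "dx": 0.332, "dy": 0.72, "dz": -0.5, "jaw": 0.1}
    - {"rx": 0, "ry": 0, "rz": 0.034, "dx": 0.332, "dy": 0.72, "dz": -0.68, "jaw": 0.1}
    - {"rx": 0, "ry": 0, "rz": 0.034, "dx": 0.332, "dy": 0.72, "dz": -0.76, "jaw": 0.1}
    - {"rx": 0, "ry": 0, "rz": 0.034, "dx": 0.332, "dy": 0.72, "dz": -0.8, "jaw": 0.1}
    - {"rx": 0, "ry": 0, "rz": 0.034, "dx": 0.332, "dy": 0.72, "dz": -0.8, "jaw": 0.1}

```text
time_s: 27.22
position: [479.9, 255.5, 11.0]
tcp_rot: [0.0, 0.988, -0.156, -0.001]
wrist_force: [0.0, 0.0, -2.7]
gripper_width: 0.163
gripper_force: 40.0
```

```bash
python3 s.py
```

```text
{'time_s': np.float64(27.225), 'position': array([479.905, 255.521,  10.996]), 'tcp_rot': array([ 0.   ,  0.988, -0.156, -0.001]), 'wrist_force': array([ 0.005,  0.036, -2.735]), 'ft_torque': array([-0.035,  0.178,  0.047]), 'gripper_force': np.float64(39.999), 'gripper_width': np.float64(0.163)}
yaw -0.3131 y-force [-0.   -0.04  2.74] torque tool [-0.088 -0.159 -0.047]
```

>>> step_arm:
  commands:
    - {"rx": 0, "ry": 0, "rz": 0, "dx": 0, "dy": 0, "dz": -0.015, "jaw": 0.1}
    - {"rx": 0, "ry": 0, "rz": 0, "dx": 0, "dy": 0, "dz": -0.029, "jaw": 0.1}
    - {"rx": 0, "ry": 0, "rz": 0, "dx": 0, "dy": 0, "dz": -0.029, "jaw": 0.1}
    - {"rx": 0, "ry": 0, "rz": 0, "dx": 0, "dy": 0, "dz": -0.029, "jaw": 0.4}
    - {"rx": 0, "ry": 0, "rz": 0, "dx": 0, "dy": 0, "dz": -0.029, "jaw": 0.4}
    - {"rx": 0, "ry": 0, "rz": 0, "dx": 0, "dy": 0, "dz": -0.029, "jaw": 0.4}
    - {"rx": 0, "ry": 0, "rz": 0, "dx": 0, "dy": 0, "dz": 0.2, "jaw": 0.4}
    - {"rx": 0, "ry": 0, "rz": 0, "dx": 0, "dy": 0, "dz": 0.45, "jaw": 0.4}
    - {"rx": 0, "ry": 0, "rz": 0, "dx": 0, "dy": 0, "dz": 0.65, "jaw": 0.4}
    - {"rx": 0, "ry": 0, "rz": 0, "dx": 0, "dy": 0, "dz": 0.75, "jaw": 0.4}

```text
time_s: 28.48
position: [480.9, 256.0, 202.4]
tcp_rot: [-0.001, 0.988, -0.156, 0.002]
wrist_force: [-0.9, -0.2, -1.4]
gripper_width: 0.4
gripper_force: 0.0
```

```bash
python3 s.py; python3 w.py w13 wrench_jaw; python3 wr.py w13
```

```text
{'time_s': np.float64(28.475), 'position': array([480.877, 255.951, 202.37 ]), 'tcp_rot': array([-0.001,  0.988, -0.156,  0.002]), 'wrist_force': array([-0.915, -0.216, -1.388]), 'ft_torque': array([ 0.014,  0.182, -0.03 ]), 'gripper_force': np.float64(0.0), 'gripper_width': np.float64(0.4)}
yaw -0.3131 y-force [-0.81  0.49  1.38] torque tool [-0.043 -0.178  0.03 ]
28.48 [480.9 256.  202.4] [0.4 0.3 1.5 0.  1.3 2.3]
rect ((471.6982116699219, 258.674072265625), (14.8076753616333, 94.74652099609375), 72.39454650878906)
741 yaw -0.30740610935801144 [-48.88  44.78]
grip from mid [480.5  255.29] 12.126131865031539
```

>>> step_arm:
  commands:
    - {"rx": 0, "ry": 0, "rz": -0.09, "dx": 0.222, "dy": -0.968, "dz": 0, "jaw": 0.4}
    - {"rx": 0, "ry": 0, "rz": -0.09, "dx": 0.222, "dy": -0.968, "dz": 0, "jaw": 0.4}
    - {"rx": 0, "ry": 0, "rz": -0.09, "dx": 0.222, "dy": -0.968, "dz": 0, "jaw": 0.4}
    - {"rx": 0, "ry": 0, "rz": -0.09, "dx": 0.222, "dy": -0.968, "dz": 0, "jaw": 0.6}
    - {"rx": 0, "ry": 0, "rz": -0.09, "dx": 0.222, "dy": -0.968, "dz": -0.1, "jaw": 0.7}
    - {"rx": 0, "ry": 0, "rz": -0.09, "dx": 0.222, "dy": -0.968, "dz": -0.2, "jaw": 0.7}
    - {"rx": 0, "ry": 0, "rz": -0.09, "dx": 0.222, "dy": -0.968, "dz": -0.2, "jaw": 0.7}
    - {"rx": 0, "ry": 0, "rz": -0.09, "dx": 0.222, "dy": -0.968, "dz": -0.2, "jaw": 0.7}

```text
time_s: 29.58
position: [536.0, 13.8, 149.6]
tcp_rot: [-0.0, 0.956, -0.293, 0.0]
wrist_force: [0.2, -0.3, 0.4]
gripper_width: 0.702
gripper_force: 0.0
```

```bash
python3 s.py; python3 w.py w14; python3 nut.py w14; python3 - <<'E'
from h import *; import pickle
for w,C in (('w4',[536.6,13.7]),('w14',[536.2,13.7])):
    c=pickle.load(open(w+'.pkl','rb'))[0]; px=c['pixels'].astype(int)
    n=360; g=np.mgrid[-30:30:n*1j,-30:30:n*1j]; K=np.array(c['camera_matrix'])
    # ortho rectify at z=94, image up=+x, left=+y
    X=C[0]-g[0]; Y=C[1]-g[1]; V=(np.stack([X,Y,np.full_like(X,94)],-1)-c['tw'])@c['Rw']
    u=(K[0,0]*V[...,0]/-V[...,2]+K[0,2]).astype(np.float32); v=(K[1,1]*-V[...,1]/-V[...,2]+K[1,2]).astype(np.float32)
    im=cv2.remap(c['pixels'],u,v,cv2.INTER_CUBIC); cv2.imwrite(f'pics/{w}o.png',im[:,:,::-1])
    f=im.astype(int); r=np.hypot(g[0],g[1]); red=(r>11.5)&(r<18.5)&(f[...,0]>60)&(f[...,1]<0.55*f[...,0])&(f[...,2]<.5*f[...,0])
    red&=~((f[...,1]>60))
    ang=np.arctan2(-g[1][red],-g[0][red]); print(w,red.sum(),np.median(ang) if red.any() else '',np.percentile(ang,[10,90]) if red.any() else '')
cv2.imwrite('pics/o.png',np.hstack([cv2.imread('pics/w4o.png'),cv2.imread('pics/w14o.png')]))
E
```

```text
{'time_s': np.float64(29.575), 'position': array([536.046,  13.824, 149.58 ]), 'tcp_rot': array([-0.   ,  0.956, -0.293,  0.   ]), 'wrist_force': array([ 0.25 , -0.338,  0.406]), 'ft_torque': array([ 0.059,  0.07 , -0.014]), 'gripper_force': np.float64(0.0), 'gripper_width': np.float64(0.702)}
yaw -0.5955 y-force [ 0.4   0.14 -0.41] torque tool [ 0.01  -0.091  0.014]
29.57 [536.   13.8 149.6] [-0.   0.3  1.6 -0.   1.2  2.1]
w14
tail 536.887939453125 13.321048736572266 10.904271125793457 116.61594174459243 [537.37  12.97]
nut top z 93.92834310388491 956
red n 3 [545.33   2.98  94.  ] ang -0.8862195456631429
hex [537.53  12.72   1.11] 0.09612213268624226
w4 328 0.11778056666535991 [0.05364935 0.18810384]
w14 361 -0.876885180268956 [-0.94242794 -0.80998337]
```

View pics/o.png

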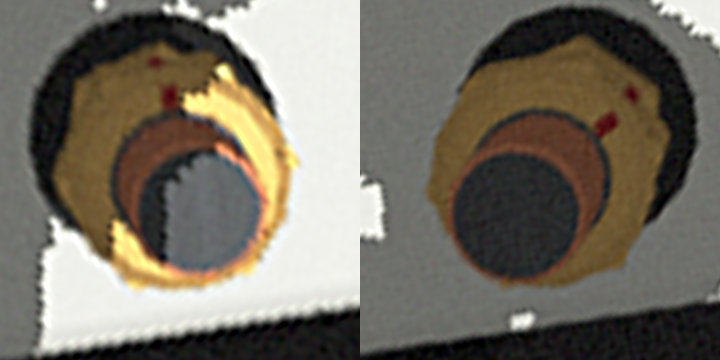

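>>> step_arm:
  commands:
    - {"rx": 0, "ry": 0, "rz": 0, "dx": -0.1, "dy": 0, "dz": 0.2, "jaw": 0.7}
    - {"rx": 0, "ry": 0, "rz": 0, "dx": -0.2, "dy": 0, "dz": 0.4, "jaw": 0.7}
    - {"rx": 0, "ry": 0, "rz": 0, "dx": -0.2, "dy": 0, "dz": 0.4, "jaw": 0.7}
    - {"rx": 0, "ry": 0, "rz": 0, "dx": -0.2, "dy": 0, "dz": 0.4, "jaw": 0.7}

```text
time_s: 30.12
position: [485.9, 13.8, 249.1]
tcp_rot: [-0.0, 0.956, -0.293, 0.0]
wrist_force: [1.1, 0.0, 0.3]
gripper_width: 0.702
gripper_force: 0.0
```

```bash
python3 -c "
from rig import arm
print(arm.job_done())"
```

```text
the job is handed in; nothing more can be done
None
```

The job is handed in with no verdict returned: the nut was run finger-tight (about 0.19 N m at the wrist), then wrenched about 1.0 rad further (estimates 0.99–1.03, against 1.05 for one flat), and the wrench was laid flat back in its original place, with the bystanders not touched and 30 of the 72 s used.

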